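# Tighten the clamp screw of a fly-tying vise

## Task

Swing the hackle gauge on the vise's sloped face well out to the side so that the screw under it is free, and leave it there. Take the square-handled hex key from the wooden caddy, seat it fully in the recessed socket screw and tighten the screw clockwise until it stops, in quarter turns: let go of the key part-way, with the key left seated, and take a fresh hold at least once. Then stand the key back in the caddy hole it came from, upright and fully down, let go, and leave everything else as it was.

Things in the scene. Friction and masses are not known exactly. Their poses are not given: they have to be found in the camera images.
- socket_mouth (a point): Centre of the mouth of the steel screw's hex socket, 112 mm above the table, in a round 31 mm bore, 4 mm below the sloped face of the vise's head. z points out of the face along the screw's axis; x points square at one of the socket's six flats and turns with the screw. The socket is 13.2 mm across flats, 22 mm deep, with a closed floor.
- vise: The fly-tying vise, fixed to the table: dark base 130 x 120 x 18 mm, grey head block whose face (110 mm up-slope, 70 mm wide) slopes 30 degrees from level, facing the vise's front (-x of its frame), turned away from the robot or to its right: the frame's yaw is 2.0 to 3.6 rad; jaws stick out at the far side to x = 147 mm, 150 mm high. Origin on the table, below the screw's place in the face; z up.
- caddy: Wooden tool block, fixed, 70 x 200 mm, 60 mm tall, origin at the centre of its underside; a row of three holes along its y, 19 mm wide, 56 mm deep, 60 mm apart. In them stand the hex key, an awl with a round handle and a driver with a flat rectangular handle, in varying order.
- socket_floor (a point): Centre of the socket's floor, 22 mm below the mouth along the axis, same axes.
- screw (a joint): Turn of the screw, rad: 0 fully loose, grows clockwise as seen looking into the socket, stops hard at 3.6 (tight). It starts between 0 and 0.5, stays where it is left, and takes about 0.06 N m.
- gauge_post (a point): Half-way up the steel post (12 mm thick, 18 mm tall, standing square to the face) on the free end of the hackle gauge, an aluminium plate 34 mm wide, 4 mm thick, 85 mm long, 2 mm off the sloped face. The point is 15 mm off the face, 9 mm off the plate. z points out of the face; x points from the post to the pivot, 62 mm away.
- gauge_pivot (a point): Pivot axis of the hackle gauge, at the same height over the face as gauge_post, 42 mm up-slope of the screw's axis; z points out of the face.
- gauge (a joint): Swing of the hackle gauge, rad: 0 lies over the socket; grows clockwise as seen looking onto the face (the post goes to the vise's +y side); stop at 1.6. Starts between 0 and 0.35, stays where it is left, needs about 1 N at the post. Below about 0.9 it is in the key's way.
- key_grip (a point): Centre of the hex key's wooden handle: a square block 26 by 26 mm, 44 mm tall; x and y square to its sides, z up along the key to the handle's top. It stands upright in a caddy hole, the handle's underside resting on the caddy's top, turned within 0.15 rad of the caddy. Below the handle is a steel hex shaft, 50 mm long. About 0.11 kg.
- key_tip (a point): Tip of the key's hex shaft, 72 mm below the handle's centre; same axes. The shaft is 12 mm across flats, narrowed to 9.5 mm over its last 3 mm; two of its flats are square to x.
- key: The hex key; its origin is at key_tip.
- awl_mid (a point): Centre of the round handle (26 mm thick, 40 mm tall) of the awl in the caddy. Leave it.
- blade_mid (a point): Centre of the flat handle (30 x 21 mm, 30 mm tall) of the blade driver in the caddy. Leave it.
- jar_mid (a point): Middle of a small glass jar, 40 mm across, 50 mm tall. Leave it.
- spool_a_mid (a point): Middle of the small metal spool, 34 mm across, 34 mm tall, in front of the caddy. Leave it.
- spool_b_mid (a point): Middle of the large black spool, 44 mm across, 44 mm tall, beside the vise. Leave it.
- mug_mid (a point): Middle of the white mug, 80 mm across, 90 mm tall. Leave it.
- tin_mid (a point): Middle of the flat tin, 68 mm across, 35 mm tall. Leave it.
Mind the look-alikes: they are no part of the job. What is shaped like the key but purple or turquoise is not meant.

How it is judged:
By the outcome, as a careful person would: the job done as asked, in the order asked, and still so for the second after the job is handed in, with the robot touching nothing.
It also fails if it takes over 72 s, if anything falls off the work surface, if the arm or the gripper's body presses on something with over 40 N, if the wrist force passes 120 N, or if a joint passes its speed limit or range.

## Robot

A 6-joint arm with a two-finger parallel gripper is mounted at the origin on the work surface. World frame = base frame: x ahead of the robot, y to its left, z up, the work surface at z = 0. Lengths are in m, angles in rad, forces in N, time in s.
With the tool pointing down it reaches from about 0.35 to 0.85 m from the base axis. Payload 8.1 kg.
Tool frame: the origin (TCP) lies on the centre line of the jaws, within the pads' length; the fingertips stand 8 mm ahead of it and the grasp point (between the pads) lies 11 mm behind it; z points along the fingers, y is the line along which they close (so a half turn about z gives the same grasp; the last joint's range is limited). The gripper opens to 93 mm and grips with 3 to 60 N. Pads are 15 mm wide; open, the fingers measure 128 mm over their backs; the gripper's body (75 mm by 188 mm) begins 65 mm behind the grasp point.
Start: joints at [-1.376, 0.13, 1.488, -0, 1.523, -0.085], TCP at [0.166, -0.577, 0.227] pointing down, gripper open.
Joint ranges: [-2.96, 2.96], [-0.89, 2.26], [0.02, 2.5], [-1.34, 4.48], [0, 2.73], [-2.66, 2.66]. Speed limits (rad/s): [2.39, 2.39, 2.79, 3.14, 3.14, 3.14].

## Interface

Orientations are given as a 3x3 rotation matrix whose columns are the frame's x, y, z axes.
In Python, from workcell import * gives the robot as it stands.
- The arm moves only by the tool play_rows, never from a script. Its argument "targets" is a list of rows, each a list of 7 numbers: the turn, a rotation vector about the world's x, y, z in units of 5 degrees (1.0 is 5 degrees), then the shift along the world's x, y, z in mm, then the finger opening in mm, from 0 to 93. In form: [[rx, ry, rz, x, y, z, grip], ...]. A call has 1 to 10 rows; each row shifts and turns the commanded pose from where the row before left it; what a row does not reach is not made up. A row lasts 1/8 s, in which the tool goes at most 62.5 mm and 10.7 degrees, less where a joint would pass 70% of its speed; a pose out of reach is approached as far as the arm can. A call with a gripper value outside its range is refused whole. The fingers move at their own pace and stop on an object; the grip force is fixed at half the most. Time passes only in rows, so rows that do not move let the fingers close. It gives the time, the measured TCP pose, the force, the opening and the grip force at its end, in the units of the state.
- observe(): the state, without advancing time (a new reading comes with each control period).
- get_image(name): name is "side" or "top" or "wrist"; returns a dict with "image" (384x512x3 uint8, red, green, blue), "K" (3x3 intrinsics, pixels), "R" (3x3) and "t" (3): a world point X has camera coordinates R X + t. Camera axes: x right, y down, z forward; pixel columns grow to the right and rows downward; lengths in m; the calibration is good to about 2 mm. A picture is of the moment at which its call begins. There is no depth.
- hand_in(): hands the job in; it is judged then, once.
Trained networks look in the newest picture that a camera, given by its name, has taken for a name from the list of things; names that differ only in an ending like _2 or _b are one class to them, and where a whole thing is asked for, a point or a joint stands for the part that bears it (a point fixed in the world has none). Each returns a list of dicts, best first, with "confidence" (0 to 1); they miss things now and then, are a little off and sometimes report something else, mostly with a low value. They report only what shows in the picture. A call takes as long as a camera call. They do not tell look-alikes from the thing itself.
- recognise(camera, name): "xyz" ([x, y, z] in m, in the coordinates of the camera as it stood for that picture, good to about 4 mm: the middle of the surface that is visible of it).
- cut_out(camera, name): "mask" (384x512 bool, what is visible of it).
- place_of(camera, name): "xyz" ([x, y, z] in m, in the coordinates of the camera as it stood for that picture, good to about 4 mm: a listed point, or the origin of a listed thing).
The state is a dict: "time_s": time; "qpos": joint angles; "joint_velocities": joint speeds; "tau": joint torques, N m; "tcp_pos": TCP position; "ee_rot": TCP orientation; "force": force on the tool from outside, world axes, zero at the start; "moment": the same for the moment, N m; "opening": finger opening in m; "finger_force": force on a finger pad.
Only numpy, scipy, OpenCV 4.12 (cv2) and the standard library are available. Lean on these libraries where they do the work, as an engineer would, in place of code of your own. Each camera call takes 0.05 s, during which the arm holds its last target. There are 200 camera calls.

## Working session

There is one attempt and no reset: what is moved stays moved. The work goes in short steps, Python scripts to look and compute and a tool call to move; the robot and the scene stay as the last step left them, time stands still between calls to the robot, and variables do not carry over. Pictures are saved under pics/ and viewed, at most 10 in all, crops included, and the job is handed in when it is done.

Besides the shell and the picture viewer there is one more tool, called after "Request:" as name(argument=value, ...) on one line, values as JSON. play_rows: Moves the arm, as the interface text tells. Its arguments: {"type":"object","properties":{"targets":{"type":"array","items":{"type":"array","items":{"type":"number"}}}},"required":["targets"]}

```bash
mkdir -p pics; cat > h.py <<'E'
from workcell import *
import numpy as np, cv2
def snap(c,fn=None):
    d=get_image(c)
    if fn: cv2.imwrite('pics/'+fn,cv2.cvtColor(d['image'],cv2.COLOR_RGB2BGR))
    d['R']=np.array(d['R']);d['t']=np.array(d['t']);d['K']=np.array(d['K']);return d
def w(d,x): return d['R'].T@(np.array(x)-d['t'])
def px(d,X):
    p=d['K']@(d['R']@np.array(X)+d['t']); return (p[:2]/p[2]).round(0)
E
python3 - <<'E'
from h import *
np.set_printoptions(precision=4,suppress=True)
names="socket_mouth vise caddy gauge_post gauge_pivot key_grip awl_mid blade_mid jar_mid spool_a_mid spool_b_mid mug_mid tin_mid".split()
for c in ("side","top"):
    d=snap(c,c+"0.png"); print(c,'campos',-d['R'].T@d['t'])
    for n in names:
        for r in place_of(c,n)[:4]:
            X=w(d,r['xyz']); print(n,round(r['confidence'],2),X,px(d,X))
E
ls
```

```text
side campos [-0.1888  0.7893  0.9821]
vise 0.83 [ 0.5738 -0.1607 -0.0038] [293. 202.]
vise 0.67 [ 0.5924 -0.1839  0.1217] [295. 165.]
caddy 0.59 [ 0.54    0.2407 -0.0027] [206. 274.]
gauge_post 0.49 [ 0.5962 -0.1817  0.1201] [294. 165.]
gauge_pivot 0.65 [ 0.5419 -0.1643  0.1499] [304. 166.]
key_grip 0.83 [0.6578 0.2692 0.0769] [168. 238.]
key_grip 0.76 [0.6457 0.3374 0.0735] [150. 254.]
key_grip 0.74 [0.5491 0.3028 0.0858] [183. 262.]
key_grip 0.67 [0.4618 0.2488 0.0207] [223. 286.]
awl_mid 0.42 [0.5236 0.179  0.0793] [226. 244.]
awl_mid 0.24 [0.4622 0.25   0.0237] [223. 285.]
blade_mid 0.51 [0.5407 0.2377 0.0784] [205. 252.]
jar_mid 0.7 [0.5783 0.0014 0.0292] [257. 217.]
jar_mid 0.64 [ 0.5385  0.2393 -0.0027] [207. 274.]
jar_mid 0.47 [ 0.5438 -0.1655  0.1509] [304. 166.]
spool_a_mid 0.56 [0.4639 0.2492 0.021 ] [222. 285.]
spool_b_mid 0.51 [ 0.5905 -0.0749  0.0259] [271. 205.]
mug_mid 0.65 [0.4661 0.4787 0.0485] [147. 332.]
mug_mid 0.25 [0.4618 0.2485 0.0181] [223. 286.]
tin_mid 0.41 [ 0.4824 -0.5019  0.018 ] [377. 164.]
tin_mid 0.17 [0.5375 0.2405 0.0779] [205. 254.]
top campos [0.2
[... 188 characters left out ...]
93  -0.1841  0.117 ] [329. 182.]
gauge_pivot 0.8 [ 0.5445 -0.1641  0.1478] [325. 197.]
gauge_pivot 0.44 [ 0.5394  0.2394 -0.0011] [188. 215.]
key_grip 0.44 [0.6422 0.3416 0.0728] [150. 179.]
key_grip 0.42 [0.5499 0.3003 0.0834] [163. 208.]
key_grip 0.4 [0.6575 0.2665 0.0725] [175. 172.]
awl_mid 0.66 [0.5227 0.1795 0.0825] [205. 215.]
awl_mid 0.55 [ 0.5893 -0.1845  0.1193] [330. 183.]
blade_mid 0.63 [0.54   0.2358 0.0754] [186. 210.]
jar_mid 0.46 [0.5739 0.0054 0.0254] [264. 199.]
spool_a_mid 0.25 [0.5476 0.302  0.0843] [162. 208.]
spool_b_mid 0.62 [ 0.5895 -0.0763  0.0213] [290. 193.]
mug_mid 0.92 [0.4633 0.48   0.041 ] [105. 242.]
tin_mid 0.68 [ 0.4857 -0.4996  0.0174] [431. 219.]
h.py
pics
```

```bash
python3 -c "
import cv2,numpy as np
cv2.imwrite('pics/both.png',cv2.resize(np.vstack([cv2.imread('pics/side0.png'),cv2.imread('pics/top0.png')]),(400,600))) if 0 else None"
```

```text
(no output)
```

View pics/top0.png

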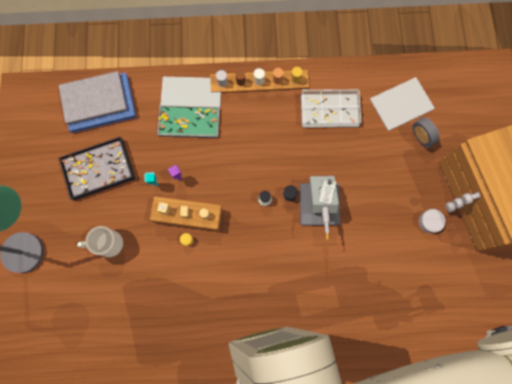

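View pics/side0.png

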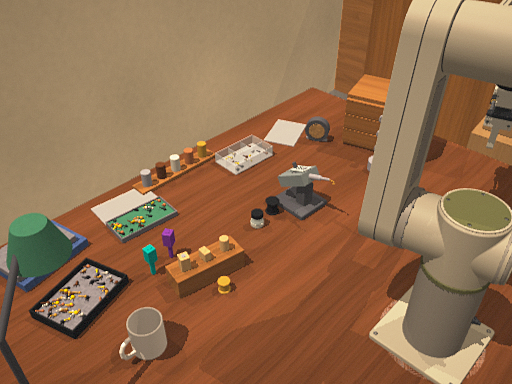

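Candidates for the key:
- Light wooden handle at the caddy's +y end: side (183,262), top (163,208).
- Blade handle: side (205,252).
- Awl: side (226,244).
- Purple look-alike: side (168,238).
- Turquoise look-alike: side (150,254).

I choose the wooden handle at the caddy's +y end. The vise's jaws point towards the robot, so its yaw is about π.

```bash
python3 - <<'E'
from h import *
np.set_printoptions(precision=3,suppress=True)
s=observe(); print({k:np.array(v) for k,v in s.items()})
d=snap('wrist'); print('cam in tool',np.array(s['ee_rot']).T@(-d['R'].T@d['t']-s['tcp_pos']),np.array(s['ee_rot']).T@d['R'].T, d['K'])
d=snap('side'); a=d['image'][225:300,130:250]
b=d['image'][140:225,240:345]
cv2.imwrite('pics/crop1.png',cv2.cvtColor(np.hstack([cv2.resize(a,(400,300),interpolation=3),cv2.resize(b,(400,300),interpolation=3)]),4))
E
```

```text
{'time_s': array(1.4), 'qpos': array([-1.376,  0.13 ,  1.488,  0.   ,  1.523, -0.085]), 'joint_velocities': array([-0.001, -0.002, -0.001, -0.001,  0.001, -0.   ]), 'tau': array([ -0.001, -55.975, -49.205,   0.077,   0.023,  -0.   ]), 'tcp_pos': array([ 0.166, -0.577,  0.227]), 'ee_rot': array([[ 0.961,  0.276, -0.   ],
       [ 0.276, -0.961,  0.   ],
       [ 0.   , -0.   , -1.   ]]), 'force': array([-0.382, -0.931, -1.142]), 'moment': array([ 0.042, -0.021,  0.003]), 'finger_force': array(0.), 'opening': array(0.093)}
cam in tool [ 0.075  0.001 -0.158] [[ 0.001 -0.963 -0.27 ]
 [ 1.     0.001  0.   ]
 [-0.    -0.27   0.963]] [[341.179   0.    257.38 ]
 [  0.    341.179 200.128]
 [  0.      0.      1.   ]]
```

View pics/crop1.png

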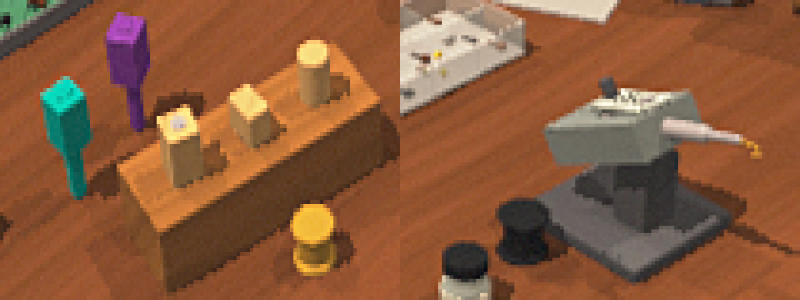

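Crop: left panel, the square block with a grey top mark at (180,145) is the hex key. The middle flat block is the blade, the round one the awl, and the purple and turquoise blocks are decoys. Right panel: the gauge post sticks up at (608,87) on the vise's sloped face.

```bash
cat >> h.py <<'E'
from scipy.spatial.transform import Rotation as Ro
def plan(Rt,pt=None):
    s=observe(); R0=np.array(s['ee_rot'])
    print('rot units',(Ro.from_matrix(np.array(Rt)@R0.T).as_rotvec()/np.radians(5)).round(2))
    if pt is not None: print('shift mm',((np.array(pt)-s['tcp_pos'])*1000).round(1))
def face(yaw,psi=0):
    """tool along the screw axis; psi: clockwise turn about tool z from tool x pointing down-slope"""
    xv=np.array([np.cos(yaw),np.sin(yaw),0]); z=.5*xv-np.array([0,0,3**.5/2])
    x=-3**.5/2*xv-np.array([0,0,.5]); y=np.cross(z,x)
    return np.stack([x,y,z],1)@Ro.from_euler('z',psi).as_matrix()
E
python3 - <<'E'
from h import *
plan(face(np.pi),[.63,-.163,.216])
E
```

```text
rot units [-0.84  5.96 -3.13]
shift mm [464.3 413.7 -10.6]
```

Request:
play_rows(targets=[[0,0,0,20,30,20,93],[-0.1,0.6,-0.4,50,44,0,93],[-0.1,0.7,-0.4,50,44,0,93],[-0.1,0.7,-0.4,50,44,0,93],[-0.1,0.7,-0.4,50,44,0,93],[-0.1,0.7,-0.3,50,44,0,93],[-0.1,0.7,-0.3,50,44,0,93],[-0.1,0.7,-0.3,50,44,0,93],[-0.1,0.7,-0.3,50,44,-15,93],[-0.1,0.7,-0.3,44,32,-15,93]])

```text
time_s: 2.75
tcp_pos: [0.6056, -0.1835, 0.2182]
ee_rot: [[0.855, 0.005, -0.519], [-0.0, -1.0, -0.01], [-0.519, 0.009, -0.855]]
force: [1.9, -2.2, 1.0]
opening: 0.0927
finger_force: 0.0
```

Request:
play_rows(targets=[[0,0.4,0,0,0,0,93],[0,0,0,0,0,0,93],[0,0,0,0,0,0,93]])

```text
time_s: 3.12
tcp_pos: [0.604, -0.186, 0.2191]
ee_rot: [[0.838, 0.004, -0.546], [-0.001, -1.0, -0.009], [-0.546, 0.008, -0.838]]
force: [-0.6, 0.7, -0.3]
opening: 0.0929
finger_force: 0.0
```

```bash
cat >> h.py <<'E'
def rep(c,names,n=2,d=None,fn=None):
    d=snap(c,fn)
    for m in names.split():
        for r in place_of(c,m)[:n]:
            X=w(d,r['xyz']); print(m,round(r['confidence'],2),X.round(4),px(d,X))
    return d
E
python3 - <<'E'
from h import *
s=observe(); print(s['time_s'],s['tcp_pos'],s['qpos'],s['force']); plan(face(np.pi),[.63,-.163,.216])
rep('wrist','socket_mouth vise gauge_post gauge_pivot',2,fn='w1.png')
E
```

```text
3.125 [ 0.60401963 -0.18603151  0.21910741] [-0.28492583  0.81781928  0.71736458 -0.19565957  2.15412645  1.22182053] [-0.56781101  0.7210358  -0.26078806]
rot units [ 0.09 -0.62 -0.05]
shift mm [26.  23.  -3.1]
vise 0.58 [ 0.5698 -0.1639 -0.0015] [232.  88.]
gauge_post 0.8 [ 0.5938 -0.1845  0.1183] [252. 146.]
gauge_pivot 0.76 [ 0.5394 -0.1643  0.1498] [227. 227.]
```

View pics/w1.png

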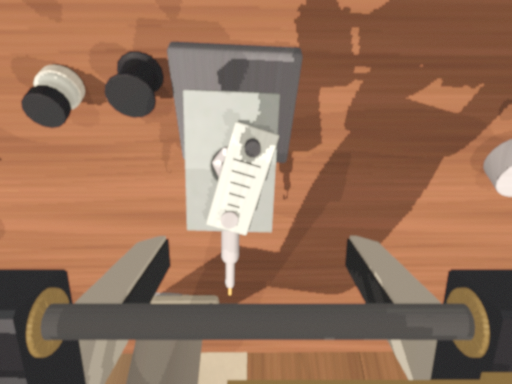

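The wrist view shows the gauge lying diagonally over the socket, which peeks out at (218,165). The post is at (252,147), the pivot at (230,218), and the vise's yaw is about π. I'll straddle the post and sweep it along its arc.

```bash
python3 - <<'E'
from h import *
piv=np.array([.5418,-.164,.1495]); yaw=np.pi
F=face(yaw);down,lat,n=F[:,0],F[:,1],-F[:,2]
P=lambda g,o: piv+.062*(np.cos(g)*down+np.sin(g)*lat)+o*n
print(P(.33,0))
plan(face(yaw,0),P(.33,.06)); print('desc',((P(.33,.004)-P(.33,.06))*1000).round(1))
gs=np.linspace(.33,1.62,11)
for a,b in zip(gs,gs[1:]): print(((P(b,0)-P(a,0))*1000).round(1))
print('rot per 0.1rad',(-n*.1/np.radians(5)).round(2))
E
```

```text
[ 0.5925964  -0.18409067  0.12017269]
rot units [ 0.09 -0.62 -0.05]
shift mm [ 18.8   1.9 -47.5]
desc [-28.    0.  -48.5]
[-2.7 -7.4  1.5]
[-3.5 -6.9  2. ]
[-4.2 -6.4  2.4]
[-4.9 -5.7  2.8]
[-5.5 -4.9  3.2]
[-6.  -4.   3.4]
[-6.4 -3.1  3.7]
[-6.7 -2.2  3.8]
[-6.8 -1.1  4. ]
[-6.9 -0.1  4. ]
rot per 0.1rad [-0.57  0.   -0.99]
```

Request:
play_rows(targets=[[0.1,-0.6,-0.1,19,2,-20,30],[0,0,0,0,0,-27,30],[0,0,0,0,0,0,30]])

```text
time_s: 3.75
tcp_pos: [0.6215, -0.1833, 0.169]
ee_rot: [[0.862, -0.004, -0.507], [-0.002, -1.0, 0.004], [-0.507, -0.003, -0.862]]
force: [-0.2, 0.2, -0.3]
opening: 0.0674
finger_force: 0.0
```

```bash
python3 - <<'E'
from h import *
s=observe();print(s['tcp_pos'],s['opening'],s['qpos'])
piv=np.array([.5418,-.164,.1495]);F=face(np.pi);n=-F[:,2]
P=piv+.062*(np.cos(.33)*F[:,0]+np.sin(.33)*F[:,1])
plan(F,P+.004*n)
rep('wrist','gauge_post gauge_pivot',1)
E
```

```text
[ 0.62147616 -0.18327345  0.16902277] 0.06741386412297279 [-0.28648185  0.84605456  0.74953743 -0.15785212  2.05550671  1.25053539]
rot units [-0.03 -0.09  0.05]
shift mm [-26.9  -0.8 -45.4]
gauge_post 0.56 [ 0.5935 -0.1856  0.1191] [259. 221.]
gauge_pivot 0.81 [ 0.5416 -0.1643  0.1491] [230. 300.]
```

Request:
play_rows(targets=[[0,-0.1,0,-4,-1,-8,30],[0,0,0,-4,0,-7,30],[0,0,0,-4,0,-6,30],[0,0,0,-3,0,-5,30],[0,0,0,-4,0,-7,30],[0,0,0,-4,0,-6,30],[0,0,0,-4,0,-6,30],[0,0,0,0,0,0,30]])

```text
time_s: 4.9
tcp_pos: [0.5953, -0.1843, 0.1252]
ee_rot: [[0.868, -0.004, -0.497], [-0.002, -1.0, 0.003], [-0.497, -0.002, -0.868]]
force: [-0.0, 0.3, -1.0]
opening: 0.0299
finger_force: 0.0
```

Request:
play_rows(targets=[[-0.6,0,-1,-2.7,-7.4,1.5,30],[-0.6,0,-1,-3.5,-6.9,2,30],[-0.6,0,-1,-4.2,-6.4,2.4,30],[-0.6,0,-1,-4.9,-5.7,2.8,30],[-0.6,0,-1,-5.5,-4.9,3.2,30]])

```text
time_s: 5.52
tcp_pos: [0.5753, -0.2157, 0.138]
ee_rot: [[0.758, -0.424, -0.496], [-0.492, -0.871, -0.008], [-0.429, 0.25, -0.868]]
force: [1.1, 0.2, -1.9]
opening: 0.03
finger_force: 0.6
```

Request:
play_rows(targets=[[-0.6,0,-1,-6,-4,3.4,30],[-0.6,0,-1,-6.4,-3.1,3.7,30],[-0.6,0,-1,-6.7,-2.2,3.8,30],[-0.6,0,-1,-6.8,-1.1,4,30],[0,0,0,-6,-0.1,3.5,30],[0,0,0,0,0,0,30]])

```text
time_s: 6.28
tcp_pos: [0.5432, -0.2262, 0.1569]
ee_rot: [[0.533, -0.682, -0.501], [-0.793, -0.609, -0.015], [-0.294, 0.405, -0.866]]
force: [1.2, -0.7, 0.2]
opening: 0.0301
finger_force: 0.0
```

```bash
python3 - <<'E'
from h import *
s=observe();print(s['tcp_pos'],s['qpos'],s['force'])
rep('wrist','gauge_post gauge_pivot',1)
rep('top','gauge_post',2)
F=face(np.pi);print((F[:,2]*-70).round(1))
E
```

```text
[ 0.5432104  -0.22624822  0.15686685] [-0.36147714  0.63745988  1.07304034 -0.20478784  1.91533024  2.09988727] [ 1.21149185 -0.68993018  0.20123674]
gauge_post 0.95 [ 0.5462 -0.2256  0.1416] [241. 242.]
[35.  -0.  60.6]
```

Request:
play_rows(targets=[[0,0,0,10,0,17,30],[0,0,0,15,0,26,50],[0.6,0,1,10,10,17,93],[1,0,1.7,10,15,5,93],[1,0,1.7,10,15,0,93],[1,0,1.7,10,15,0,93],[1,0,1.7,8,7,0,93],[0.6,0,1,0,0,0,93],[0,0,0,0,0,0,93]])

```text
time_s: 7.65
tcp_pos: [0.6163, -0.164, 0.2208]
ee_rot: [[0.869, -0.022, -0.494], [-0.027, -1.0, -0.003], [-0.494, 0.016, -0.869]]
force: [0.0, -0.0, 0.2]
opening: 0.093
finger_force: 0.0
```

```bash
python3 - <<'E'
from h import *
s=observe();print(s['time_s'],s['tcp_pos'],s['qpos'],s['force'])
d=rep('wrist','vise gauge_post gauge_pivot socket_mouth socket_floor',1)
p=px(d,[.5695,-.164,.112]).astype(int); print(p)
a=d['image'][p[1]-75:p[1]+75,p[0]-75:p[0]+75]
cv2.imwrite('pics/c2.png',cv2.cvtColor(cv2.resize(a,(600,600),interpolation=2),4))
E
```

```text
7.65 [ 0.61627595 -0.16404338  0.22082561] [-0.26408376  0.77519235  0.75617283 -0.1538507   2.10624901  1.28739136] [ 0.00222093 -0.03508251  0.22570795]
vise 0.79 [ 0.5715 -0.1648  0.0019] [255. 111.]
gauge_post 0.66 [ 0.5503 -0.2281  0.1396] [335. 221.]
gauge_pivot 0.74 [ 0.5407 -0.1627  0.1486] [255. 240.]
socket_mouth 0.71 [ 0.5693 -0.1651  0.1094] [256. 181.]
socket_floor 0.96 [ 0.5557 -0.1661  0.0938] [257. 181.]
[255 183]
```

View pics/c2.png

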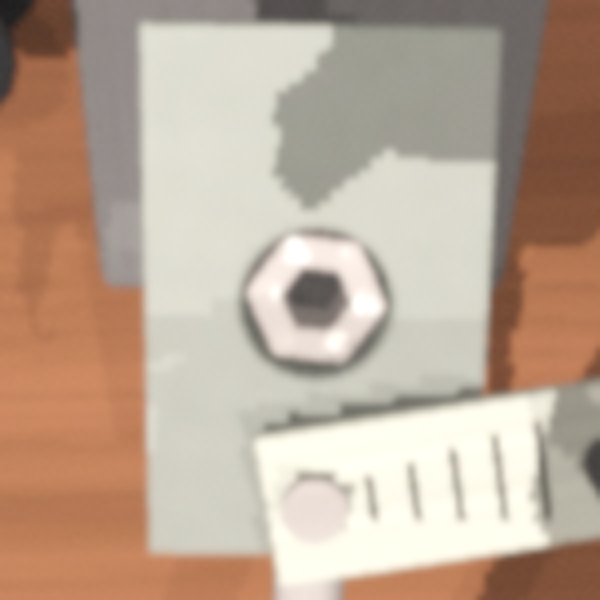

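The crop shows the gauge swung aside, with its plate at (430,490) and the post off to the right. The screw is free at (317,298), and its dark hex socket has a near-vertical left flat.

```bash
cat > rect.py <<'E'
from h import *
def rectify(d,c,yaw,half=.02,s=10):
    """image of plane through c, right=down-slope x, down=lat y (tool-like axes), s px/mm"""
    F=face(yaw);N=int(2*half*1000*s)
    u=(np.arange(N)+.5)/s/1000-half
    X=c+u[None,:,None]*F[:,0]+u[:,None,None]*F[:,1]
    p=(X@d['R'].T+d['t'])@d['K'].T; p=(p[...,:2]/p[...,2:]).astype(np.float32)
    return cv2.remap(d['image'],p,None,cv2.INTER_CUBIC)
E
python3 - <<'E'
from rect import *
yaw=np.pi; F=face(yaw); n=-F[:,2]
d=snap('wrist'); m=np.array([.5695,-.164,.112])
im=rectify(d,m,yaw); g=cv2.cvtColor(im,7)
cv2.imwrite('pics/r1.png',cv2.cvtColor(im,4))
# dark core
for th in (100,120,140):
    mk=(g<th).astype(np.uint8); nl,lb,st,ce=cv2.connectedComponentsWithStats(mk)
    ok=[i for i in range(1,nl) if st[i,4]>3000 and np.hypot(*(ce[i]-200))<40]
    for i in ok:
        c=ce[i]; yy,xx=np.nonzero(lb==i); z=(xx-c[0])+1j*(yy-c[1])
        r=abs(z);a=np.angle(z); w6=(r**6*np.exp(6j*a)).sum()  # corners at a
        print(th,'offset mm',(c-200)/10,'area mm2',st[i,4]/100,'wh',st[i,2:4]/10,'flat ang deg',(np.degrees(np.angle(w6))/6+30)%60,'strength',abs(w6)/(r**6).sum())
# yaw from face edges at face plane
im2=rectify(d,m+.004*n,yaw,.06,5); g2=cv2.cvtColor(im2,7).astype(float)
gy=abs(cv2.GaussianBlur(np.gradient(g2,axis=0),(0,0),3))
for lo,hi in((100,150),(450,500)):
    xs=np.arange(240,450,10); ys=[lo+gy[lo:hi,x].argmax() for x in xs]; p=np.polyfit(xs,ys,1); print('edge',(np.array(ys)-300)/5, 'slope deg',np.degrees(np.arctan(p[0])))
E
```

```text
100 offset mm [2.03859512 2.65283902] area mm2 51.25 wh [7.  9.5] flat ang deg 43.985962795936835 strength 0.13692964404114114
120 offset mm [1.01295318 2.80096038] area mm2 83.3 wh [10.4 10.7] flat ang deg 6.184793284102511 strength 0.15298477084196288
140 offset mm [0.62744853 2.89862421] area mm2 103.94 wh [11.5 11.7] flat ang deg 8.028394237668167 strength 0.17130967216832987
edge [-32.8 -32.6 -32.6 -32.6 -32.6 -32.4 -32.4 -32.2 -32.2 -32.2 -32.  -31.8
 -31.8 -31.6 -31.6 -31.4 -31.4 -31.2 -31.2 -31.2 -31.2] slope deg 2.528301188981662
edge [37.8 37.8 38.  38.  38.  38.2 38.4 38.4 38.4 38.6 38.6 38.6 38.6 38.8
 38.8 39.  39.  39.2 39.2 39.4 39.2] slope deg 2.2163149936747857
```

View pics/r1.png

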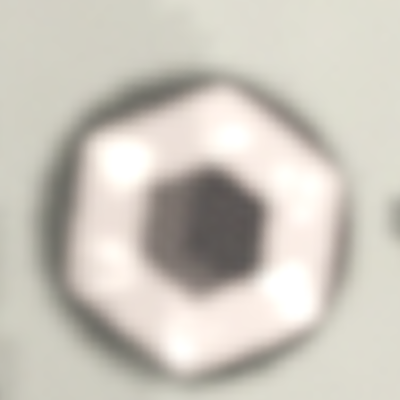

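```bash
cat >> h.py <<'E'
def downR(psi): # tool down, tool x at world angle psi
    return np.array([[np.cos(psi),np.sin(psi),0],[np.sin(psi),-np.cos(psi),0],[0,0,-1]])
E
python3 - <<'E'
from h import *
plan(downR(1.36),[.545,.295,.24])
E
```

```text
rot units [ 4.12 -4.91 15.51]
shift mm [-71.1 459.3  18.8]
```

Request:
play_rows(targets=[[0.41,-0.49,1.55,-7,46,4,60],[0.41,-0.49,1.55,-7,46,2,60],[0.41,-0.49,1.55,-7,46,2,60],[0.41,-0.49,1.55,-7,46,2,60],[0.41,-0.49,1.55,-7,46,2,60],[0.41,-0.49,1.55,-7,46,2,60],[0.41,-0.49,1.55,-7,46,2,60],[0.41,-0.49,1.55,-7,46,2,60],[0.41,-0.49,1.55,-7,46,1,60],[0.41,-0.49,1.55,-7,45,0,60]])

```text
time_s: 9.25
tcp_pos: [0.5458, 0.2965, 0.2408]
ee_rot: [[0.206, 0.979, 0.003], [0.979, -0.206, -0.0], [0.0, 0.003, -1.0]]
force: [-0.1, -0.2, -0.2]
opening: 0.0603
finger_force: 0.0
```

Request:
play_rows(targets=[[0,0,0,0,0,0,60],[0,0,0,0,0,0,60]])

```text
time_s: 9.5
tcp_pos: [0.5462, 0.2943, 0.2403]
ee_rot: [[0.211, 0.977, 0.0], [0.977, -0.211, -0.003], [-0.002, 0.001, -1.0]]
force: [0.7, -0.6, 1.1]
opening: 0.0599
finger_force: 0.0
```

```bash
python3 - <<'E'
from h import *
s=observe();print(s['time_s'],s['tcp_pos'],s['qpos'],s['force']); plan(downR(1.36),[.545,.295,.24])
d=rep('wrist','key_grip blade_mid awl_mid caddy',2,fn='w3.png')
for r in cut_out('wrist','key_grip')[:3]:
    yy,xx=np.nonzero(r['mask']); print(r['confidence'],xx.mean(),yy.mean(),len(xx))
E
```

```text
9.5 [0.54622727 0.294334   0.24034319] [ 0.41311057  0.18103109  1.40743696 -0.00247669  1.55377207  0.62570004] [ 0.73139635 -0.55573441  1.11617454]
rot units [0.03 0.   0.02]
shift mm [-1.2  0.7 -0.3]
key_grip 0.89 [0.5503 0.2985 0.0858] [260. 181.]
key_grip 0.57 [0.6574 0.2664 0.0715] [373. 186.]
blade_mid 0.87 [0.5377 0.2394 0.0727] [259. 236.]
awl_mid 0.8 [0.5232 0.1799 0.0792] [258. 292.]
caddy 0.73 [0.5376 0.2401 0.    ] [259. 213.]
caddy 0.64 [0.4601 0.2452 0.0172] [194. 227.]
0.95 257.9894847528917 181.06834910620398 951
0.82 348.7456790123457 116.9753086419753 1215
0.62 373.94781273983114 187.17421335379893 1303
```

View pics/w3.png

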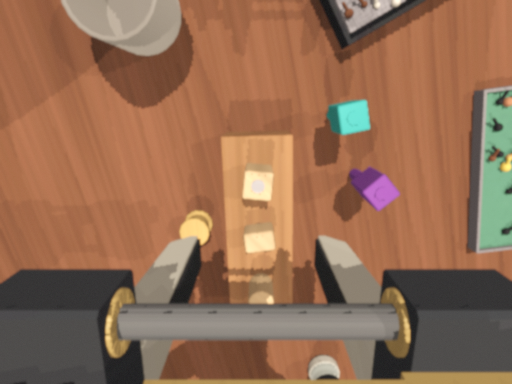

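The wrist view has the key at (258,183) with its grey top mark, the blade at (259,238) and the awl at (261,297). The turquoise and purple decoys are at (349,117) and (374,187). Next I measure the top face.

```bash
python3 - <<'E'
from h import *
d=snap('wrist'); N=600; s=10 # px/mm, x right, y down(world y decreasing)
c=np.array([.5495,.3005,.104])
u=((np.arange(N)+.5)/s-30)/1000
X=np.zeros((N,N,3))+c; X[...,0]+=u[None,:]; X[...,1]-=u[:,None]
p=(X@d['R'].T+d['t'])@d['K'].T; p=(p[...,:2]/p[...,2:]).astype(np.float32)
im=cv2.remap(d['image'],p,None,cv2.INTER_CUBIC); cv2.imwrite('pics/r3.png',cv2.cvtColor(im,4))
a=im.astype(int)
print(a[300,300],a[300,220],a[300,100])
for th in (190,210,225):
    mk=((a[...,0]>th)&(a[...,1]>th-25)).astype(np.uint8); mk=cv2.morphologyEx(mk,cv2.MORPH_CLOSE,np.ones((60,60)))
    nl,lb,st,ce=cv2.connectedComponentsWithStats(mk); i=lb[300,300]
    k=max(range(1,nl),key=lambda i:st[i,4]); q=cv2.minAreaRect(np.argwhere(lb==k)[:,::-1].astype(np.float32)); print(th,q,[c[0]+(q[0][0]-300)/1e4,c[1]-(q[0][1]-300)/1e4])
E
```

```text
[240 228 219] [255 238 189] [207 149 100]
190 ((364.4999694824219, 299.49993896484375), (598.9998779296875, 468.99993896484375), 90.0) [np.float64(0.5559499969482422), np.float64(0.3005500061035156)]
210 ((291.93426513671875, 319.510009765625), (263.091796875, 263.43878173828125), 17.896133422851562) [np.float64(0.5486934265136718), np.float64(0.2985489990234375)]
225 ((291.5752258300781, 319.33154296875), (254.48765563964844, 253.24855041503906), 17.896133422851562) [np.float64(0.5486575225830078), np.float64(0.298566845703125)]
```

View pics/r3.png

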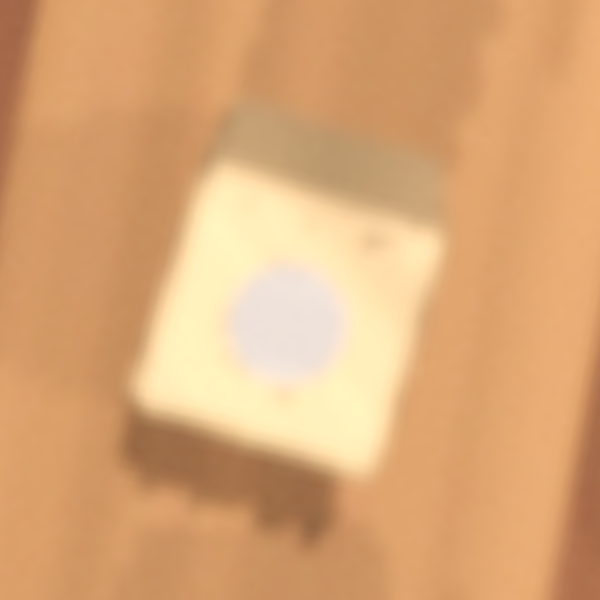

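The rectified crop shows the handle's top face as a 26 mm square, turned −17.9° in world and centred at (0.5487, 0.2986). I'll align the gripper and descend.

Request:
play_rows(targets=[[0,0,-1.15,2.5,4.3,-30,46],[0,0,0,0,0,-45,46],[0,0,0,0,0,-40,46],[0,0,0,0,0,-30,46],[0,0,0,0,0,-15,46],[0,0,0,0,0,-6,46],[0,0,0,0,0,0,46]])

```text
time_s: 10.72
tcp_pos: [0.5493, 0.2993, 0.075]
ee_rot: [[0.307, 0.952, 0.001], [0.952, -0.307, -0.001], [-0.001, 0.002, -1.0]]
force: [-0.8, 0.1, 0.2]
opening: 0.0457
finger_force: 0.0
```

Request:
play_rows(targets=[[0,0,0,-0.5,-0.5,-1,20],[0,0,0,0,0,0,20],[0,0,0,0,0,0,20],[0,0,0,0,0,0,20],[0,0,0,0,0,0,20]])

```text
time_s: 11.35
tcp_pos: [0.5486, 0.2989, 0.0741]
ee_rot: [[0.307, 0.952, 0.001], [0.952, -0.306, -0.001], [-0.001, 0.002, -1.0]]
force: [-1.1, -0.7, 5.5]
opening: 0.0262
finger_force: 30.0
```

Request:
play_rows(targets=[[0,0,0,0,0,2,20],[0,0,0,0,0,12,20],[0,0,0,0,0,30,20],[0,0,0,0,0,40,20],[0,0,0,0,0,40,20],[0,0,0,0,0,30,20],[0,0,0,0,0,0,20]])

```text
time_s: 12.22
tcp_pos: [0.5499, 0.2994, 0.2311]
ee_rot: [[0.306, 0.952, 0.006], [0.952, -0.306, 0.001], [0.003, 0.006, -1.0]]
force: [0.5, -0.0, -1.1]
opening: 0.0257
finger_force: 30.0
```

```bash
python3 - <<'E'
from h import *
s=observe();print(s['time_s'],s['tcp_pos'],s['qpos'],s['force'],s['opening'])
# target: psi=-83deg rel yaw=pi frame, 100 mm of tip clearance: tip is 61 mm ahead of TCP minus grasp offset
F=face(np.pi,np.radians(-83)); m=np.array([.570,-.166,.112]); n=-F[:,2]
plan(F,m+(.061+.045)*n)
d=rep('wrist','key_tip',1,fn='w4.png')
E
```

```text
12.225 [0.54990872 0.29941244 0.23110921] [ 0.41778623  0.19299494  1.41073445 -0.00178536  1.5318298   0.72934934] [ 0.50510305 -0.00786416 -1.079818  ] 0.025708651216703952
rot units [0.55 6.05 2.12]
shift mm [  73.1 -465.4  -27.3]
key_tip 0.96 [0.5484 0.2988 0.171 ] [253. 220.]
```

View pics/w4.png

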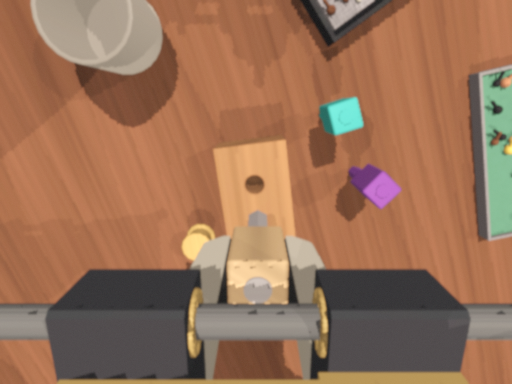

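The key is held (tip visible at (257,218)) and its empty hole is at (254,184). Moving to the vise.

Request:
play_rows(targets=[[0.05,0.6,0.2,10,-46,8,20],[0.05,0.6,0.2,10,-46,6,20],[0.05,0.6,0.2,10,-46,0,20],[0.05,0.6,0.2,10,-46,0,20],[0.05,0.6,0.2,10,-46,0,20],[0.05,0.6,0.2,10,-46,0,20],[0.05,0.6,0.2,10,-46,0,20],[0.05,0.6,0.2,3,-46,0,20],[0.05,0.6,0.2,0,-46,0,20],[0.05,0.6,0.2,0,-46,0,20]])

```text
time_s: 13.58
tcp_pos: [0.6203, -0.1626, 0.2384]
ee_rot: [[0.112, 0.856, -0.505], [0.991, -0.132, -0.004], [-0.07, -0.5, -0.863]]
force: [0.3, -0.4, -1.2]
opening: 0.0259
finger_force: 30.0
```

Request:
play_rows(targets=[[0,0,0,0,0,-10,20],[0,0,0,0,0,0,20],[0,0,0,0,0,0,20]])

```text
time_s: 13.95
tcp_pos: [0.6211, -0.1599, 0.2311]
ee_rot: [[0.112, 0.858, -0.501], [0.991, -0.132, -0.005], [-0.07, -0.496, -0.866]]
force: [0.0, -0.4, -0.1]
opening: 0.0258
finger_force: 30.0
```

```bash
python3 - <<'E'
from h import *
s=observe();print(s['time_s'],s['tcp_pos'],s['qpos'],s['force'],s['opening'])
F=face(np.pi-.041,np.radians(-83-2.35)); m=np.array([.570,-.166,.112]); n=-F[:,2]
plan(F,m+(.064+.035)*n)
d=rep('wrist','key_tip socket_mouth socket_floor gauge_pivot',1,fn='w5.png')
E
```

```text
13.95 [ 0.6211387  -0.15994819  0.23109166] [-0.25597552  0.79556942  0.71022595 -0.1569562   2.13917414 -0.17572739] [ 0.02593475 -0.37202873 -0.11016333] 0.025845231548762157
rot units [ 0.34 -0.01  0.01]
shift mm [ -1.7  -8.1 -33.4]
socket_mouth 0.64 [ 0.5687 -0.1679  0.108 ] [276. 197.]
socket_floor 0.7 [ 0.5541 -0.1624  0.098 ] [266. 188.]
gauge_pivot 0.86 [ 0.545  -0.1674  0.1487] [228. 210.]
```

View pics/w5.png

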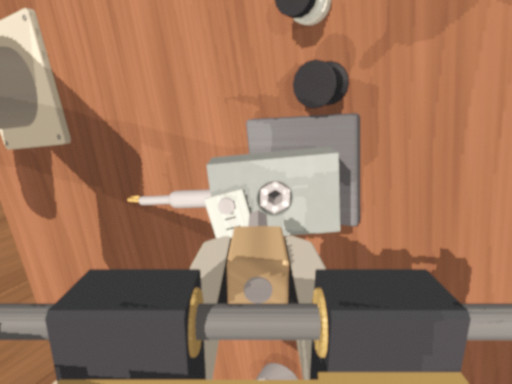

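```bash
python3 - <<'E'
from rect import *
np.set_printoptions(precision=2,suppress=True,linewidth=160)
im=cv2.imread('pics/w4.png'); hsv=cv2.cvtColor(im,40)
mk=hsv[200:234,235:280,1]<90
for r in range(34): print(200+r,''.join('#' if v else '.' for v in mk[r]))
d=snap('wrist'); s=observe(); R=np.array(s['ee_rot'])
# fixed camera mount: tip's predicted pixel in the image is the same for all poses
for L in (.061,.064): print('tip px pred',L,*[ (lambda p:p[:2]/p[2])(d['K']@(d['R']@(s['tcp_pos']+R@np.array(o))+d['t'])) for o in ([0,0,L],[.0055,0,L],[0,.0055,L],[0,-.0055,L])])
m=np.array([.5698,-.1671,.1119])
yaw=np.pi-.041
g=cv2.cvtColor(rectify(d,m,yaw),7); cv2.imwrite('pics/r5.png',g)
print(g[::16,::8].astype(int)//10)
E
```

```text
200 .............................................
201 .............................................
202 .............................................
203 .............................................
204 .............................................
205 .............................................
206 .............................................
207 .............................................
208 .............................................
209 .............................................
210 ......................##.....................
211 ....................######...................
212 ..................##########.................
213 ................##############...............
214 ...............################..............
215 ..............##################.............
216 ..............##################.............
217 ..............##################.............
218 ..............##################.............
219 ..............##################.............
220 .............###################.............
221 .............###################.............

[... 219 characters left out ...]
#################.............
227 .............................................
228 .............................................
229 .............................................
230 .............................................
231 .............................................
232 .............................................
233 .............................................
tip px pred 0.061 [255.98 217.89] [255.98 210.13] [264.11 217.89] [247.86 217.88]
tip px pred 0.064 [256.   216.48] [256.   208.82] [264.02 216.49] [247.98 216.48]
[[20 20 20 ... 21 21 21]
 [20 20 20 ... 21 21 21]
 [20 20 20 ... 20 20 20]
 ...
 [17 17 17 ... 21 21 21]
 [17 17 17 ... 21 21 21]
 [17 17 17 ... 21 21 21]]
```

```bash
python3 - <<'E'
from rect import *
g=cv2.imread('pics/r5.png',0); gs=cv2.resize(g,(50,25),interpolation=3)
for r in gs: print(''.join('%x'%(v//16) for v in r))
for c in('wrist',):
  d=snap(c)
  for n in('screw','socket_mouth'):
    for r in cut_out(c,n)[:2]:
        yy,xx=np.nonzero(r['mask']);print(n,r['confidence'],xx.min(),xx.max(),yy.min(),yy.max(),len(xx))
E
```

```text
ccccccccccccccccccccccccccccccccccccccdddddddddddd
cccccccccccccccccccccccccccccccccccccccddddddddddd
ccccccccccccccccccccbbbbbbcccccccccccccccccccccccc
cccccccccccccccbbaaaaaaabccccbaaabbccccccccccccccc
ccccccccccccbaa999abbbcddeeedcba999abbcccccccccccc
cccccccccbbaaaabccdddddeeeeeeeddcba99aabcccccccccc
ccccccccbabcdddeeeeddddeeeeeeeedddccbaaabbcccccccc
cccccccbaaceffffffeeddddddddddddddeeedcbbbbccddccc
ccccccb98aceffffffeccba98889acdddefffffedcbbcccccc
cccccb988acdeffffdb876554445679bceefffffecaabccccc
ccccba878acddeeeda75444444445579bceffffedb99bccccc
ccccb9778bddddddca76554445567899bcdeeeedca89accccc
cccca9779cddeeddc97766666789aaaabcdeeeedc989bccccc
bccba978acdeefedca87777789aaaaabbddeeeedc989bcdddd
bbccb988aceffffedba98889aaaaabbbceffffedb98abcdddd
bcccba88acdeffffedccba99aabbbccdeffffffdb99bcddddd
bccccba89abcdeeeedddddccccccdddeffffffedb9accddddd
bcccccb98789abcddddeefffffeedddefffffedcbbccdddddd
bcccccbba87778abcddefffffffeedddddddcbaabcdddddddd
bbbbbaaaba9877789acdefffffeddccbbaaa9aabcddddddddd
bbaaa9899aaa9888889abdeedcbbaa99999abccddddddddddd
aaaa988888999aa999999aaaa99999aaabbccddddddddddddd
aaaa9888888889abbbbaaaaaaaaaabbbcccddddddddddddddd
aaaa9888888889bccccccbbbbbccccccccdddddddddddddddd
aaaa9888888889bcccccccccccccccccccdddddddddddddddd
screw 0.86 260 289 180 212 799
socket_mouth 0.67 260 289 181 211 743
```

```bash
cat > tgt.py <<'E'
from rect import *
YAW=np.pi-.041; M=np.array([.5695,-.1671,.1121])
def tgt(depth,psi=-84.5,off=(0,.0011)):
    F=face(YAW,np.radians(psi)); plan(F,M-F@np.array([off[0],off[1],.064-depth])); return F
E
python3 - <<'E'
from tgt import *
F=tgt(-.012); print('into',(F[:,2]*10).round(2),'toolx',F[:,0].round(2),'tooly',F[:,1].round(2))
E
```

```text
rot units [ 0.27 -0.   -0.13]
shift mm [-14.8  -7.3 -53. ]
into [-5.    0.2  -8.66] toolx [ 0.12  0.99 -0.05] tooly [ 0.86 -0.13 -0.5 ]
```

Request:
play_rows(targets=[[0.27,0,-0.13,-4,-7.3,-15,20],[0,0,0,-4,0,-15,20],[0,0,0,-4,0,-13,20],[0,0,0,-3,0,-10,20],[0,0,0,0,0,0,20],[0,0,0,0,0,0,20]])

```text
time_s: 15.15
tcp_pos: [0.6065, -0.1687, 0.1788]
ee_rot: [[0.124, 0.857, -0.5], [0.991, -0.131, 0.021], [-0.048, -0.498, -0.866]]
force: [-0.4, -0.3, -0.7]
opening: 0.0255
finger_force: 30.0
```

```bash
python3 - <<'E'
from tgt import *
s=observe();print(s['time_s'],s['tcp_pos'],s['force'],s['moment']);tgt(-.012)
d=snap('wrist'); print('mouth px pred',px(d,M))
R=np.array(s['ee_rot']); a=d['image'][165:235,215:300]
b=cv2.cvtColor(a,7)
for i,r in enumerate(b[::2]): print(165+2*i,''.join('%x'%(v//16) for v in r))
E
```

```text
15.15 [ 0.60649213 -0.1686508   0.17880906] [-0.37960997 -0.28611812 -0.72618009] [-0.07957723 -0.40254477  0.04600042]
rot units [-0.   -0.    0.01]
shift mm [ 0.   0.1 -0.3]
mouth px pred [258. 211.]
165 9999999999aaaaaaabbbbbbbbbccccccccccccdcdddddddddddddddddddddddddddddddddddcccccccccc
167 bbbcccccccccccccccccddcdddcddddddddddddddddddddddddddddddddddddddddddddddddcccccccccc
169 dddddddddddddddddddddddddddddddddddddddddddddddddddddddddddddddddddddddcccccccccccccc
171 dddddddddddddddddddddddddddddddddddddddddddddddddddddddddddddddddddddcccccccccccccccc
173 dddddddccdddddddddddddddddddddddddddddddddddddddddddddddddddddddddddccccccccccccccccc
175 cccccccccccccccdddddddddddddddddddddddddddddddddddddddddddddddddddccccccccccccccccccc
177 cccccccccccccccdddddddddddddddddddddddddddddddddddddddddddddddddccccccccccccccccccccc
179 cccccccccccccccccccccccddddddddddddddddddddddddddddddddddddddddcccccccccccccccccccccc
181 ccccccccccccccccccccccccccccccccdddddddddddddddddddddddddddcccccccccccccccccccccccccc
183 ccccccccccccccccccccccccccccccccccccccccdddddddccdddcddccccccccccccccccccccccccccccc
[... 1551 characters left out ...]
bbbbccba878acdeeeedbaaaaaaa9887777888899999988779bcccccccccccccccccccc
221 fffffffedb8899aabbbccbba8778abcccbbaaaaaaa98877788888899888776789bbcccccccccccccccccd
223 ffffffffeda7678abbbcccbba9766789aaaaaaaaaa988777888888877666677789aabbccccccccccccccc
225 fffffffffec97689abcccbbbbaa9877889aaaaaaaa998888888888777777888888889bbbccccccccccccd
227 fffffffffedb8678abbbbbaaaaaaaa999aaa999999999999999999aaaaaaaaaa9988889abccccccccccdd
229 ffffffffffec9778abbbbaaaaaaaaaaaaaa99999999999999999aaaaaaaaaaaaa9887789aabbcccccccdd
231 ffffffffffedb978abbbaaaaaaaaaaaaaaaa9999999999999999aaaaaaaaaaaaa9887777889bbcccccccd
233 fffffffffffeda88abbbaaaaaaaaaaaaaaaa999999999999999aaaaaaaaaaaaaaa98877778899aaaaabbb
```

Request:
play_rows(targets=[[0,0,0,-2.9,0.7,-5.2,20],[0,0,0,-2,0.1,-3.5,20],[0,0,0,-1,0,-1.7,20],[0,0,0,-1,0,-1.7,20],[0,0,0,-1,0,-1.7,20],[0,0,0,0,0,0,20]])

```text
time_s: 15.95
tcp_pos: [0.5984, -0.1677, 0.1642]
ee_rot: [[0.124, 0.857, -0.5], [0.991, -0.131, 0.022], [-0.047, -0.498, -0.866]]
force: [0.6, 0.0, -1.6]
opening: 0.0257
finger_force: 30.0
```

```bash
cat > st.py <<'E'
from tgt import *
np.set_printoptions(precision=4,suppress=True)
def st():
    s=observe(); F=face(YAW); R=np.array(s['ee_rot']); p=np.array(s['tcp_pos'])
    e=F.T@(p-M)*1000; r=F.T@R; psi=np.degrees(np.arctan2(r[1,0],r[0,0]))
    print('t',s['time_s'],'psi',psi.round(1),'down,lat,axial mm',e.round(2),'depth',(e[2]+64).round(1),'f(tool axes down lat into)',(F.T@s['force']).round(1),'mom',(F.T@s['moment']).round(2),'open',round(s['opening'],4),'q6',s['qpos'][5].round(2),'axis err deg',np.degrees(r[:2,2]).round(2))
if __name__=='__main__': st()
E
python3 st.py
```

```text
t 15.95 psi -84.5 down,lat,axial mm [ -1.06  -0.56 -59.57] depth 4.4 f(tool axes down lat into) [ 1.3 -0.1  1.1] mom [0.19 0.58 0.06] open 0.0257 q6 -0.17 axis err deg [-0.04 -0.06]
```

Request:
play_rows(targets=[[0,0,0,-1,0,-1.7,20],[0,0,0,-1,0,-1.7,20],[0,0,0,0,0,0,20]])

```text
time_s: 16.32
tcp_pos: [0.5964, -0.1676, 0.1608]
ee_rot: [[0.124, 0.857, -0.5], [0.991, -0.131, 0.022], [-0.047, -0.498, -0.866]]
force: [1.6, 2.5, -2.0]
opening: 0.026
finger_force: 30.0
```

```bash
python3 st.py
```

```text
t 16.325 psi -84.5 down,lat,axial mm [ -1.05  -0.58 -55.6 ] depth 8.4 f(tool axes down lat into) [ 2.3 -2.6  0.9] mom [0.53 1.01 0.06] open 0.026 q6 -0.17 axis err deg [-0.04 -0.06]
```

Request:
play_rows(targets=[[0,0,0,-0.8,0.3,-1.9,20],[0,0,0,-1,0,-1.7,20],[0,0,0,-1,0,-1.7,20],[0,0,0,0,0,0,20]])

```text
time_s: 16.82
tcp_pos: [0.5934, -0.1675, 0.1554]
ee_rot: [[0.124, 0.857, -0.5], [0.991, -0.131, 0.021], [-0.047, -0.499, -0.865]]
force: [2.4, 2.8, -2.3]
opening: 0.0258
finger_force: 30.0
```

```bash
python3 st.py
```

```text
t 16.825 psi -84.5 down,lat,axial mm [ -0.95  -0.63 -49.46] depth 14.5 f(tool axes down lat into) [ 3.1 -2.9  0.9] mom [0.47 0.94 0.03] open 0.0258 q6 -0.17 axis err deg [-0.06 -0.05]
```

Request:
play_rows(targets=[[0,0,0,-0.6,0.4,-2,20],[0,0,0,-1,0,-1.7,20],[0,0,0,-1,0,-1.7,20],[0,0,0,-0.5,0,-0.9,20],[0,0,0,-0.5,0,-0.9,20],[0,0,0,0,0,0,20]])

```text
time_s: 17.58
tcp_pos: [0.5898, -0.1673, 0.1484]
ee_rot: [[0.124, 0.857, -0.501], [0.991, -0.131, 0.021], [-0.048, -0.499, -0.865]]
force: [0.4, -0.0, -1.3]
opening: 0.0259
finger_force: 30.0
```

```bash
python3 st.py
```

```text
t 17.575 psi -84.5 down,lat,axial mm [ -0.61  -0.66 -41.6 ] depth 22.4 f(tool axes down lat into) [1.  0.  0.9] mom [-0.07  0.36  0.  ] open 0.0259 q6 -0.17 axis err deg [-0.07 -0.04]
```

Request:
play_rows(targets=[[0,0,0,-0.5,0,-0.9,20],[0,0,0,-0.5,0,-0.9,20],[0,0,0,0,0,0,20]])

```text
time_s: 17.95
tcp_pos: [0.5895, -0.1672, 0.148]
ee_rot: [[0.124, 0.858, -0.499], [0.991, -0.132, 0.021], [-0.048, -0.497, -0.867]]
force: [1.9, 1.0, 5.5]
opening: 0.0258
finger_force: 30.0
```

```bash
python3 st.py
```

```text
t 17.95 psi -84.5 down,lat,axial mm [ -0.6   -0.68 -41.07] depth 22.9 f(tool axes down lat into) [-1.1 -1.  -5.7] mom [0.06 0.05 0.03] open 0.0258 q6 -0.17 axis err deg [ 0.06 -0.02]
```

Request:
play_rows(targets=[[-0.75,0.03,-1.3,0,0,0,20],[-0.75,0.03,-1.3,0,0,0,20],[-0.75,0.03,-1.3,0,0,0,20],[-0.75,0.03,-1.3,0,0,0,20],[-0.75,0.03,-1.3,0,0,0,20],[-0.75,0.03,-1.3,0,0,0,20]])

```text
time_s: 18.7
tcp_pos: [0.5895, -0.1668, 0.148]
ee_rot: [[0.697, 0.516, -0.498], [0.604, -0.796, 0.021], [-0.385, -0.316, -0.867]]
force: [2.3, 1.8, 5.9]
opening: 0.026
finger_force: 30.0
```

```bash
python3 st.py
```

```text
t 18.7 psi -39.2 down,lat,axial mm [ -0.63  -1.08 -41.07] depth 22.9 f(tool axes down lat into) [-1.  -1.9 -6.2] mom [ 0.45 -0.03 -0.04] open 0.026 q6 0.62 axis err deg [ 0.11 -0.06]
```

Request:
play_rows(targets=[[-0.75,0.03,-1.3,0,0.2,0,20],[-0.75,0.03,-1.3,0,0.2,0,20],[-0.75,0.03,-1.3,0,0,0,20],[-0.75,0.03,-1.3,0,0,0,20],[-0.75,0.03,-1.3,0,0,0,20],[-0.75,0.03,-1.3,0,0,0,20],[0,0,0,0,0,0,20]])

```text
time_s: 19.58
tcp_pos: [0.5895, -0.1666, 0.148]
ee_rot: [[0.858, -0.127, -0.497], [-0.134, -0.991, 0.021], [-0.495, 0.049, -0.867]]
force: [2.2, 1.6, 5.3]
opening: 0.0257
finger_force: 30.0
```

```bash
python3 st.py
```

```text
t 19.575 psi 5.7 down,lat,axial mm [ -0.71  -1.31 -41.08] depth 22.9 f(tool axes down lat into) [-0.8 -1.7 -5.7] mom [ 0.31 -0.09 -0.05] open 0.0257 q6 1.41 axis err deg [ 0.17 -0.01]
```

Request:
play_rows(targets=[[0,0,0,0,0,0,52],[0,0,0,0,0,0,52],[0,0,0,0,0,0,52],[0,0,0,0,0,0,52]])

```text
time_s: 20.08
tcp_pos: [0.5888, -0.1668, 0.1465]
ee_rot: [[0.858, -0.125, -0.499], [-0.133, -0.991, 0.021], [-0.497, 0.048, -0.866]]
force: [-0.3, 0.4, 0.3]
opening: 0.0516
finger_force: 0.0
```

Request:
play_rows(targets=[[0.9,-0.04,1.56,0,0,0,52],[0.9,-0.04,1.56,0,0,0,52],[0.9,-0.04,1.56,0,0,0,52],[0.9,-0.04,1.56,0,0,0,52],[0.9,-0.04,1.56,0,0,0,52],[0.9,-0.04,1.56,0,0,0,52],[0.9,-0.04,1.56,0,0,0,52],[0.9,-0.04,1.56,0,0,0,52],[0.9,-0.04,1.56,0,0,0,52],[0.9,-0.04,1.56,0,0,0,52]])

```text
time_s: 21.32
tcp_pos: [0.5889, -0.1668, 0.1466]
ee_rot: [[0.121, 0.858, -0.498], [0.992, -0.126, 0.024], [-0.043, -0.497, -0.867]]
force: [-0.4, 0.1, -0.1]
opening: 0.0519
finger_force: 0.0
```

```bash
python3 st.py
```

```text
t 21.325 psi -84.8 down,lat,axial mm [ -0.48  -1.14 -39.56] depth 24.4 f(tool axes down lat into) [-0.3 -0.1  0.2] mom [-0.07  0.33  0.01] open 0.0519 q6 -0.17 axis err deg [ 0.06 -0.18]
```

Request:
play_rows(targets=[[0,0,0,0,0,0,20],[0,0,0,0,0,0,20],[0,0,0,0,0,0,20],[0,0,0,0,0,0,20],[0,0,0,0,0,0,20]])

```text
time_s: 21.95
tcp_pos: [0.5889, -0.1667, 0.1467]
ee_rot: [[0.126, 0.858, -0.498], [0.991, -0.132, 0.024], [-0.045, -0.497, -0.867]]
force: [-0.3, 0.2, 0.3]
opening: 0.0256
finger_force: 30.0
```

```bash
python3 st.py
```

```text
t 21.95 psi -84.5 down,lat,axial mm [ -0.49  -1.16 -39.65] depth 24.3 f(tool axes down lat into) [-0.4 -0.1 -0.1] mom [-0.06  0.36 -0.02] open 0.0256 q6 -0.17 axis err deg [ 0.07 -0.18]
```

Request:
play_rows(targets=[[-0.9,0.03,-1.56,0,0,0,20],[-0.9,0.03,-1.56,0,0,0,20],[-0.9,0.03,-1.56,0,0,0,20],[-0.9,0.03,-1.56,0,0,0,20],[-0.9,0.03,-1.56,0,0,0,20],[-0.9,0.03,-1.56,0,0,0,20],[-0.9,0.03,-1.56,0,0,0,20],[-0.9,0.03,-1.56,0,0,0,20],[-0.9,0.03,-1.56,0,0,0,20],[-0.9,0.03,-1.56,0,0,0,20]])

```text
time_s: 23.2
tcp_pos: [0.5887, -0.1664, 0.1468]
ee_rot: [[0.86, -0.127, -0.494], [-0.137, -0.99, 0.016], [-0.492, 0.054, -0.869]]
force: [-1.6, 1.5, 0.5]
opening: 0.0258
finger_force: 30.0
```

```bash
python3 st.py
```

```text
t 23.2 psi 5.9 down,lat,axial mm [ -0.77  -1.52 -39.66] depth 24.3 f(tool axes down lat into) [-1.6 -1.4  0.4] mom [ 0.38 -0.1  -0.13] open 0.0258 q6 1.41 axis err deg [0.36 0.26]
```

Request:
play_rows(targets=[[0,0,0,0,0,0,52],[0,0,0,0,0,0,52],[0,0,0,0,0,0,52],[0,0,0,0,0,0,52]])

```text
time_s: 23.7
tcp_pos: [0.5889, -0.1668, 0.1467]
ee_rot: [[0.861, -0.122, -0.494], [-0.132, -0.991, 0.015], [-0.491, 0.052, -0.87]]
force: [-0.2, -0.5, -0.3]
opening: 0.0516
finger_force: 0.0
```

Request:
play_rows(targets=[[0.9,-0.03,1.56,0,0,0,52],[0.9,-0.03,1.56,0,0,0,52],[0.9,-0.03,1.56,0,0,0,52],[0.9,-0.03,1.56,0,0,0,52],[0.9,-0.03,1.56,0,0,0,52],[0.9,-0.03,1.56,0,0,0,52],[0.9,-0.03,1.56,0,0,0,52],[0.9,-0.03,1.56,0,0,0,52],[0.9,-0.03,1.56,0,0,0,52],[0.9,-0.03,1.56,0,0,0,52]])

```text
time_s: 24.95
tcp_pos: [0.5889, -0.1668, 0.1467]
ee_rot: [[0.12, 0.859, -0.498], [0.992, -0.126, 0.024], [-0.042, -0.497, -0.867]]
force: [0.4, -0.5, 0.0]
opening: 0.0519
finger_force: 0.0
```

Request:
play_rows(targets=[[0,0,0,0,0,0,20],[0,0,0,0,0,0,20],[0,0,0,0,0,0,20],[0,0,0,0,0,0,20],[0,0,0,0,0,0,20]])

```text
time_s: 25.58
tcp_pos: [0.5889, -0.1668, 0.1467]
ee_rot: [[0.126, 0.858, -0.498], [0.991, -0.132, 0.024], [-0.046, -0.497, -0.867]]
force: [1.3, 0.9, -0.2]
opening: 0.0259
finger_force: 30.0
```

```bash
python3 st.py
```

```text
t 25.575 psi -84.5 down,lat,axial mm [ -0.48  -1.1  -39.67] depth 24.3 f(tool axes down lat into) [ 1.2 -1.  -0.4] mom [-0.03  0.28  0.05] open 0.0259 q6 -0.17 axis err deg [ 0.08 -0.18]
```

Request:
play_rows(targets=[[-0.5,0.02,-0.87,0,0,0,20],[-0.5,0.02,-0.87,0,0,0,20],[0,0,0,0,0,0,20]])

```text
time_s: 25.95
tcp_pos: [0.5889, -0.1668, 0.1467]
ee_rot: [[0.273, 0.823, -0.498], [0.953, -0.302, 0.024], [-0.131, -0.481, -0.867]]
force: [0.8, -0.2, -0.5]
opening: 0.0255
finger_force: 30.0
```

```bash
python3 st.py
```

```text
t 25.95 psi -74.5 down,lat,axial mm [ -0.52  -1.13 -39.68] depth 24.3 f(tool axes down lat into) [0.9 0.2 0.1] mom [-0.06  0.23  0.01] open 0.0255 q6 0.01 axis err deg [ 0.11 -0.18]
```

Request:
play_rows(targets=[[-0.5,0.02,-0.87,0,0,0,20],[-0.5,0.02,-0.87,0,0,0,20],[0,0,0,0,0,0,20]])

```text
time_s: 26.32
tcp_pos: [0.5889, -0.1667, 0.1467]
ee_rot: [[0.411, 0.764, -0.497], [0.887, -0.462, 0.023], [-0.212, -0.451, -0.867]]
force: [-0.6, -0.1, 0.3]
opening: 0.0261
finger_force: 30.0
```

```bash
python3 st.py
```

```text
t 26.325 psi -64.5 down,lat,axial mm [ -0.56  -1.15 -39.68] depth 24.3 f(tool axes down lat into) [-0.7  0.1  0. ] mom [-0.01  0.18 -0.01] open 0.0261 q6 0.18 axis err deg [ 0.14 -0.17]
```

Request:
play_rows(targets=[[-0.5,0.02,-0.87,0,0,0,20],[-0.5,0.02,-0.87,0,0,0,20],[0,0,0,0,0,0,20]])

```text
time_s: 26.7
tcp_pos: [0.5889, -0.1668, 0.1468]
ee_rot: [[0.537, 0.682, -0.497], [0.793, -0.608, 0.023], [-0.286, -0.407, -0.868]]
force: [-0.9, 0.5, -0.1]
opening: 0.026
finger_force: 30.0
```

```bash
python3 st.py
```

```text
t 26.7 psi -54.6 down,lat,axial mm [ -0.58  -1.14 -39.71] depth 24.3 f(tool axes down lat into) [-0.7 -0.5  0.6] mom [-0.02  0.1   0.07] open 0.026 q6 0.35 axis err deg [ 0.17 -0.16]
```

Request:
play_rows(targets=[[-0.5,0.02,-0.87,0,0,0,20],[-0.5,0.02,-0.87,0,0,0,20],[0,0,0,0,0,0,20]])

```text
time_s: 27.08
tcp_pos: [0.5888, -0.1667, 0.1468]
ee_rot: [[0.647, 0.578, -0.497], [0.676, -0.737, 0.023], [-0.353, -0.35, -0.868]]
force: [-1.4, 0.1, 1.1]
opening: 0.0259
finger_force: 30.0
```

```bash
python3 st.py
```

```text
t 27.075 psi -44.6 down,lat,axial mm [ -0.61  -1.15 -39.66] depth 24.3 f(tool axes down lat into) [-1.8 -0.1 -0.3] mom [ 0.03 -0.08 -0.03] open 0.0259 q6 0.53 axis err deg [ 0.19 -0.14]
```

Request:
play_rows(targets=[[-0.5,0.02,-0.87,0,0,0,20],[-0.5,0.02,-0.87,0,0,0,20],[0,0,0,0,0,0,20]])

```text
time_s: 27.45
tcp_pos: [0.5888, -0.1667, 0.1468]
ee_rot: [[0.738, 0.457, -0.496], [0.537, -0.843, 0.023], [-0.408, -0.283, -0.868]]
force: [-1.1, 0.9, 1.7]
opening: 0.0258
finger_force: 30.0
```

```bash
python3 st.py
```

```text
t 27.45 psi -34.5 down,lat,axial mm [ -0.62  -1.2  -39.67] depth 24.3 f(tool axes down lat into) [-1.9 -0.8 -0.9] mom [ 0.08 -0.12 -0.02] open 0.0258 q6 0.7 axis err deg [ 0.22 -0.12]
```

Request:
play_rows(targets=[[-0.5,0.02,-0.87,0,0,0,20],[0,0,0,0,0,0,20],[0,0,0,0,0,0,20]])

```text
time_s: 27.82
tcp_pos: [0.5889, -0.1667, 0.1468]
ee_rot: [[0.776, 0.391, -0.496], [0.461, -0.887, 0.022], [-0.431, -0.246, -0.868]]
force: [-2.3, 1.2, 1.6]
opening: 0.0259
finger_force: 30.0
```

```bash
python3 st.py
```

```text
t 27.825 psi -29.5 down,lat,axial mm [ -0.61  -1.2  -39.69] depth 24.3 f(tool axes down lat into) [-2.8 -1.1 -0.2] mom [ 0.12 -0.29 -0.06] open 0.0259 q6 0.79 axis err deg [ 0.24 -0.11]
```

Request:
play_rows(targets=[[-0.5,0.02,-0.87,0,0,0,20],[-0.5,0.02,-0.87,0,0,0,20],[0,0,0,0,0,0,20]])

```text
time_s: 28.2
tcp_pos: [0.5889, -0.1667, 0.1468]
ee_rot: [[0.832, 0.249, -0.496], [0.298, -0.954, 0.022], [-0.467, -0.166, -0.868]]
force: [-2.2, 0.3, 3.2]
opening: 0.0261
finger_force: 30.0
```

```bash
python3 st.py
```

```text
t 28.2 psi -19.4 down,lat,axial mm [ -0.59  -1.23 -39.69] depth 24.3 f(tool axes down lat into) [-3.5 -0.2 -1.6] mom [ 0.23 -0.35 -0.  ] open 0.0261 q6 0.97 axis err deg [ 0.26 -0.08]
```

```bash
python3 - <<'E'
from rect import *
d=snap('wrist'); M=np.array([.5695,-.1671,.1121])
g=cv2.cvtColor(rectify(d,M,np.pi-.041),7)
for r in cv2.resize(g,(64,32),interpolation=3): print(''.join('%x'%(v//16) for v in r))
E
```

```text
aaaaaaaaaaaaaabcddddddddddddddcbaaaaaa99998877788888778888999999
aaaaaaaaaaaaaaabbdddddddcaaaaaaa99999999998877778877777778889999
aaaaaaaaaaaaaaaabcdddcbaa999999999999999998877777777777777788899
aaaaaaaaaaaaaaaaabcdcb999998888888888999988877777777777777778888
a9999999988888889bbbaa998888877777777778887777777777777777777777
7777777777778888999999999999888888888888888887777777777777777777
8888889999999999999999999999999aaaaa9999999988887777777777777777
9999999999999999999999999999999aaaa99999999998888877777777777777
9999999999999999999999999999999999988899999999888887777777777777
9999999999999999999999999999999999888899999999888888777777777777
9999999999999999999999999999999999888888999888888888877777777777
9999999999999999999999999999999998888888888888888888887777778778
9999999999999999999999999999999999888888888888888888888788888888
9999999999999999999999999999999999988888888888888899999888999888
9999999999999999999999999999999999998888888888899999aaa999999888
999999999999999999999999999999999999988888888899999aaaaa99999889
99999999999999999999999999999999999998888888999aaaaaaaa99999
[... 279 characters left out ...]
999999999999999999989999999aabbbaaa998888999999aaa
a9999999999999999999999999999999999999999aabbaaa9988889999999aaa
aa9999999999999999999999999999999988999999aaaaaa9888999999999aaa
aaa9999999999999999999999999999999999999999aaaa9888999999999999a
baa9999999999999999999999999999999999999999999888899999999999999
baaa999999999999999999999999999999999999988888889999999999999999
bbaa999999999999999999999999999999999998888889999999999999999999
baa9999999999999999999999999999999998888889999999999999999999999
aa99999999999999999999999999999888999999999999999999999999999999
a99999999999999999999999999888777899a999999999999999999999999999
a99999999999999999999999888777899aaaaa99999999999999999999999999
```

Request:
play_rows(targets=[[-0.5,0.02,-0.87,0,0,0,20],[-0.5,0.02,-0.87,0,0,0,20],[0,0,0,0,0,0,20]])

```text
time_s: 28.62
tcp_pos: [0.5891, -0.1667, 0.1466]
ee_rot: [[0.863, 0.101, -0.495], [0.128, -0.992, 0.021], [-0.489, -0.082, -0.869]]
force: [-1.4, 1.0, 0.8]
opening: 0.0258
finger_force: 30.0
```

```bash
python3 st.py
```

```text
t 28.625 psi -9.4 down,lat,axial mm [ -0.36  -1.2  -39.68] depth 24.3 f(tool axes down lat into) [-1.6 -1.   0. ] mom [ 0.28 -0.02  0.06] open 0.0258 q6 1.14 axis err deg [ 0.31 -0.05]
```

Request:
play_rows(targets=[[-0.5,0.02,-0.87,0,0,0,20],[-0.5,0.02,-0.87,0,0,0,20],[0,0,0,0,0,0,20]])

```text
time_s: 29.0
tcp_pos: [0.5891, -0.1667, 0.1466]
ee_rot: [[0.868, -0.05, -0.495], [-0.046, -0.999, 0.021], [-0.495, 0.005, -0.869]]
force: [-0.7, 2.2, 0.4]
opening: 0.0261
finger_force: 30.0
```

```bash
python3 st.py
```

```text
t 29.0 psi 0.6 down,lat,axial mm [ -0.33  -1.2  -39.68] depth 24.3 f(tool axes down lat into) [-0.9 -2.2  0.1] mom [ 0.37  0.07 -0.02] open 0.0261 q6 1.32 axis err deg [ 0.32 -0.01]
```

Request:
play_rows(targets=[[0,0,0,0,0,0,52],[0,0,0,0,0,0,52],[0,0,0,0,0,0,52],[0,0,0,0,0,0,52]])

```text
time_s: 29.5
tcp_pos: [0.5889, -0.1668, 0.1467]
ee_rot: [[0.867, -0.053, -0.495], [-0.049, -0.999, 0.02], [-0.495, 0.007, -0.869]]
force: [0.2, -0.5, -0.0]
opening: 0.0517
finger_force: 0.0
```

```bash
cat > hand.py <<'E'
from st import *
import sys
st()
d=snap('wrist',sys.argv[1])
im=cv2.cvtColor(d['image'],4); hsv=cv2.cvtColor(im,40)
# wood: bright, hue 10-25
a=im[225:315,205:315]
h=hsv[225:315,205:315]
for i in range(0,90,3): print(225+i,''.join('%x'%(v//16) for v in a[i,::2,2]),''.join('#' if (x[1]>50 and 8<x[0]<30 and x[2]>110) else '.' for x in h[i,::2]))
E
python3 hand.py h1.png
```

```text
t 29.5 psi 0.8 down,lat,axial mm [ -0.48  -1.07 -39.66] depth 24.3 f(tool axes down lat into) [ 0.2  0.5 -0.1] mom [ 0.03  0.26 -0.05] open 0.0517 q6 1.32 axis err deg [ 0.3  -0.01]
225 eeeeeeeeedba99aaaaaaaaaaaaaaaaaaaaaaaa9899999999adddddd ..............#########################................
228 eeeeeeeeeeedaaaaaaaaaaaaaaaaaaaaaaaaaaa9aaaaaaaabdddddd .............##########################................
231 eeeeeeeeeeeedbaaaaaaaaaaaabaaaaaaaaaaaacddddddddddddddd .............##########################................
234 eeeeeeeeeeeecaaaaaaaaaaaaabbaaaaaaaaaaabddddddddddddddd .............###########################...............
237 cdeeeeeeeeedbaaaaaaaaaaaaabbaaaaaaaaaaabddddddddddddcbb ............############################...............
240 78deeeeeeeecbaaaaaaaaaaaaabbaaaaaaaaaaaacdddddddddda59a ............############################...............
243 37deeeeeeedbaaaaaaaabbbaaabbbaaaaaaabbbbbdddddddddda36a ...........##############################..............
246 36deeeeeeedbbbbbbbbbbbbbbbbbbbbbbbbbbbbbbcddddddddd9338 ...........##############################.....
[... 1861 characters left out ...]
....
297 eeeeeeeeeeedbcccccccccccccccddddddddddddddebffffffdcdcc ............##############################.............
300 edeeeeeeeeedccddccccccccccccccddddddddeeeffdeffffff8ccc ............#############################..............
303 bbbbbbbbbbbbaaaaaaaaaaa999aaabbbbdddabddeeebadeeeec7999 .............##################........................
306 5555555555555555555555555555555555555555555555555555555 .......................................................
309 5555555556666666655555555555555555555555555555555555555 .......................................................
312 5555555556666666665555555555555555555555555555555555555 .......................................................
```

Request:
play_rows(targets=[[0.9,-0.03,1.56,0,0,0,52],[0.9,-0.03,1.56,0,0,0,52],[0.9,-0.03,1.56,0,0,0,52],[0.9,-0.03,1.56,0,0,0,52],[0.9,-0.03,1.56,0,0,0,52]])

```text
time_s: 30.18
tcp_pos: [0.5889, -0.1668, 0.1467]
ee_rot: [[0.647, 0.577, -0.499], [0.675, -0.737, 0.023], [-0.354, -0.352, -0.866]]
force: [-0.2, 0.1, -0.3]
opening: 0.0516
finger_force: 0.0
```

```bash
python3 hand.py h2.png
```

```text
t 30.175 psi -44.5 down,lat,axial mm [ -0.49  -1.11 -39.65] depth 24.3 f(tool axes down lat into) [-0.1 -0.   0.3] mom [-0.02  0.31 -0.01] open 0.0516 q6 0.53 axis err deg [ 0.05 -0.15]
225 ccccccccccccc979aaaaa9999999999999998668888889898888888 ......................##############...................
228 ccccccccccccb868aaaa99999999999999999767888888888888888 .....................#################.................
231 cccccdccccccc8679aa99999999a999999999998888888888888888 ...................#####################...............
234 ccccccccccccb86689999999999a999999999999988888888888888 ..................#######################..............
237 bccccccccccca866788999999999999999999999998888888888899 ................###########################............
240 58cccccccccccb88888999999999a9aaa9999999999988888886379 ...............##############################..........
243 37bbbccccccccb98888999999999aabbbaa99999999998888886248 ..............###############################..........
246 26bbbbbbbcccca9988899999999abbccccbaa999999999888885236 .............#############################
[... 1865 characters left out ...]
####
297 ffffffffdefffdcc97abcbbbbccccccccccccccccccb98888888888 ....................###################################
300 fffffffffffffffcaeffffdcbbcccccccccccccccca888888888888 .......................################################
303 ddddcccccccdddb7bcccccc989999999999a9999987766666666666 ........................##################.............
306 5555555555554555555555555554544444444444444444444444444 .......................................................
309 6666666666666666666666666666666544455665444454445444454 .......................................................
312 6666666666666666666666666666665544455555544554454554555 .......................................................
```

Request:
play_rows(targets=[[0.9,-0.03,1.56,0,0,0,52],[0.9,-0.03,1.56,0,0,0,52],[0.9,-0.03,1.56,0,0,0,52],[0.9,-0.03,1.56,0,0,0,52],[0.9,-0.03,1.56,0,0,0,52],[0,0,0,0,0,0,20],[0,0,0,0,0,0,20],[0,0,0,0,0,0,20],[0,0,0,0,0,0,20],[0,0,0,0,0,0,20]])

```text
time_s: 31.48
tcp_pos: [0.589, -0.1668, 0.1467]
ee_rot: [[0.054, 0.863, -0.503], [0.999, -0.049, 0.022], [-0.006, -0.503, -0.864]]
force: [0.9, -0.2, 0.2]
opening: 0.0256
finger_force: 30.0
```

```bash
python3 st.py
```

```text
t 31.475 psi -89.2 down,lat,axial mm [ -0.45  -1.11 -39.73] depth 24.3 f(tool axes down lat into) [ 0.7  0.2 -0.6] mom [-0.04  0.51  0.04] open 0.0256 q6 -0.25 axis err deg [-0.21 -0.07]
```

Request:
play_rows(targets=[[-0.7,0.03,-1.22,0,0,0,20],[-0.7,0.03,-1.22,0,0,0,20],[0,0,0,0,0,0,20]])

```text
time_s: 31.85
tcp_pos: [0.5891, -0.1669, 0.1467]
ee_rot: [[0.262, 0.824, -0.502], [0.957, -0.29, 0.023], [-0.126, -0.487, -0.864]]
force: [1.8, -1.2, -0.6]
opening: 0.0257
finger_force: 30.0
```

```bash
python3 st.py
```

```text
t 31.85 psi -75.2 down,lat,axial mm [ -0.35  -1.04 -39.71] depth 24.3 f(tool axes down lat into) [ 1.9  1.1 -0.4] mom [-0.24  0.65  0.04] open 0.0257 q6 -0.01 axis err deg [-0.18 -0.15]
```

Request:
play_rows(targets=[[-0.7,0.03,-1.22,0,0,0,20],[-0.7,0.03,-1.22,0,0,0,20],[0,0,0,0,0,0,20]])

```text
time_s: 32.22
tcp_pos: [0.589, -0.1669, 0.1467]
ee_rot: [[0.453, 0.737, -0.502], [0.859, -0.511, 0.024], [-0.239, -0.442, -0.865]]
force: [1.4, -1.1, -1.7]
opening: 0.026
finger_force: 30.0
```

```bash
python3 st.py
```

```text
t 32.225 psi -61.3 down,lat,axial mm [ -0.42  -0.97 -39.73] depth 24.3 f(tool axes down lat into) [2.1 1.  0.8] mom [-0.3   0.59  0.05] open 0.026 q6 0.24 axis err deg [-0.15 -0.22]
```

Request:
play_rows(targets=[[-0.7,0.03,-1.22,0,0,0,20],[-0.7,0.03,-1.22,0,0,0,20],[0,0,0,0,0,0,20]])

```text
time_s: 32.6
tcp_pos: [0.589, -0.1669, 0.1468]
ee_rot: [[0.618, 0.605, -0.501], [0.71, -0.704, 0.026], [-0.337, -0.372, -0.865]]
force: [1.1, -2.2, -0.9]
opening: 0.0261
finger_force: 30.0
```

```bash
python3 st.py
```

```text
t 32.6 psi -47.3 down,lat,axial mm [ -0.5   -0.99 -39.72] depth 24.3 f(tool axes down lat into) [1.5 2.1 0.1] mom [-0.34  0.47  0.05] open 0.0261 q6 0.48 axis err deg [-0.11 -0.29]
```

Request:
play_rows(targets=[[-0.7,0.03,-1.22,0,0,0,20],[-0.7,0.03,-1.22,0,0,0,20],[0,0,0,0,0,0,20]])

```text
time_s: 32.98
tcp_pos: [0.5889, -0.1666, 0.1468]
ee_rot: [[0.747, 0.438, -0.5], [0.519, -0.855, 0.027], [-0.416, -0.28, -0.865]]
force: [0.6, 0.3, 0.4]
opening: 0.0256
finger_force: 30.0
```

```bash
python3 st.py; python3 - <<'E'
from h import *
d=rep('wrist','key_tip key_grip key socket_mouth',1)
d=rep('side','key_tip key_grip socket_mouth',1)
E
```

```text
t 32.975 psi -33.3 down,lat,axial mm [ -0.59  -1.3  -39.69] depth 24.3 f(tool axes down lat into) [ 0.3 -0.3 -0.7] mom [0.   0.32 0.07] open 0.0256 q6 0.73 axis err deg [-0.06 -0.37]
key_tip 0.84 [ 0.56   -0.164   0.0946] [255. 218.]
key_grip 0.78 [ 0.5962 -0.1661  0.1568] [254. 267.]
key 0.87 [ 0.5595 -0.1684  0.0921] [261. 219.]
socket_mouth 0.94 [ 0.5691 -0.1676  0.1124] [258. 232.]
key_tip 0.71 [0.6445 0.341  0.0009] [153. 274.]
key_grip 0.76 [0.6426 0.3356 0.0747] [151. 254.]
socket_mouth 0.2 [ 0.5505 -0.2257  0.1445] [315. 159.]
```

Request:
play_rows(targets=[[-0.7,0.03,-1.22,0,0,0,20],[-0.7,0.03,-1.22,0,0,0,20],[0,0,0,0,0,0,20]])

```text
time_s: 33.8
tcp_pos: [0.5888, -0.167, 0.1468]
ee_rot: [[0.833, 0.239, -0.499], [0.291, -0.956, 0.027], [-0.471, -0.168, -0.866]]
force: [0.6, 0.1, 1.2]
opening: 0.0259
finger_force: 30.0
```

```bash
python3 st.py
```

```text
t 33.8 psi -18.9 down,lat,axial mm [ -0.62  -0.9  -39.71] depth 24.3 f(tool axes down lat into) [-0.1 -0.2 -1.3] mom [-0.15  0.11 -0.05] open 0.0259 q6 0.97 axis err deg [ 0.02 -0.38]
```

```bash
cat > ring.py <<'E'
from st import *
from scipy.ndimage import map_coordinates,gaussian_filter
import sys
def ring(d,c0,lo,hi):
    """fit hex outline (rectified at mouth plane, face YAW frame) over angles lo..hi deg"""
    g=gaussian_filter(cv2.cvtColor(rectify(d,M,YAW),7).astype(float),2)
    th=np.radians(np.arange(lo,hi,2)); r=np.arange(8,17,.1); best=[]
    G=np.array([[0]])
    for cx in np.arange(c0[0]-1,c0[0]+1.01,.25):
        for cy in np.arange(c0[1]-1,c0[1]+1.01,.25):
            P=map_coordinates(g,[200+10*(cy+np.outer(np.sin(th),r)),200+10*(cx+np.outer(np.cos(th),r))],order=1)
            D=-np.gradient(P,axis=1)
            for ap in np.arange(10.5,13.6,.25):
                for ph in range(0,60,2):
                    rr=ap/np.cos((th-np.radians(ph)+np.pi/6)%(np.pi/3)-np.pi/6)
                    k=((rr-8)/.1).astype(int).clip(0,len(r)-1)
                    best.append((D[np.arange(len(th)),k].mean(),cx,cy,ap,ph))
    best.sort(reverse=True); return best[:3]
if __name__=='__main__':
    st(); d=snap('wrist',sys.argv[1]); psi=float(sys.argv[2])
    for b in ring(d,(-.3,0),psi-60,psi+60): print(np.round(b,2))
E
python3 - <<'E'
from ring import *
# self-check on w5 (free screw) using stored picture and its pose: tcp then
s=observe();d=snap('wrist'); R=np.array(s['ee_rot']); Rc=R.T@d['R'].T; tc=R.T@(-d['R'].T@d['t']-s['tcp_pos'])
Q=np.array([[.112,.858,-.501],[.991,-.132,-.005],[-.07,-.496,-.866]]); u,_,v=np.linalg.svd(Q);Q=u@v
p=np.array([.6211,-.1599,.2311])
e=dict(image=cv2.cvtColor(cv2.imread('pics/w5.png'),4),K=d['K'],R=(Q@Rc).T); e['t']=-e['R']@(p+Q@tc)
for b in ring(e,(-.3,0),-180,180): print('w5 all',np.round(b,2))
for b in ring(e,(-.3,0),-145,-25): print('w5 half',np.round(b,2))
psi=-19
for b in ring(d,(-.3,0),psi-60,psi+60): print('now',np.round(b,2))
E
```

```text
w5 all [ 3.14  0.7  -1.   12.75  6.  ]
w5 all [ 3.12  0.7  -1.   12.5   8.  ]
w5 all [ 3.11  0.7  -1.   12.75  4.  ]
w5 half [ 3.22  0.7  -1.   13.5   4.  ]
w5 half [ 3.21  0.7  -1.   13.5   2.  ]
w5 half [ 3.2  0.7 -1.  13.5  6. ]
now [ 1.71  0.2   0.   13.   26.  ]
now [ 1.7   0.2  -0.25 13.   28.  ]
now [ 1.69  0.45 -0.25 12.75 26.  ]
```

```bash
python3 - <<'E'
from ring import *
s=observe();d=snap('wrist','h3.png'); R=np.array(s['ee_rot']); Rc=R.T@d['R'].T; tc=R.T@(-d['R'].T@d['t']-s['tcp_pos'])
def old(fn,Q,p):
    u,_,v=np.linalg.svd(np.array(Q));Q=u@v
    e=dict(image=cv2.cvtColor(cv2.imread('pics/'+fn),4),K=d['K'],R=(Q@Rc).T); e['t']=-e['R']@(np.array(p)+Q@tc); return e
for fn,psi,Q,p in (('h1.png',.8,[[.867,-.053,-.495],[-.049,-.999,.02],[-.495,.007,-.869]],[.5889,-.1668,.1467]),
 ('h2.png',-44.5,[[.647,.577,-.499],[.675,-.737,.023],[-.354,-.352,-.866]],[.5889,-.1668,.1467])):
    e=old(fn,Q,p)
    for b in ring(e,(0,0),psi-60,psi+60): print(fn,np.round(b,2))
    g=cv2.cvtColor(rectify(e,M,YAW),7); g=cv2.normalize(g,None,0,255,32); 
    if fn=='h2.png':
        for r in cv2.resize(g,(64,32),interpolation=3): print(''.join('%x'%(v//16) for v in r))
E
```

```text
h1.png [ 3.25  1.    1.   11.75 24.  ]
h1.png [ 3.25  1.    1.   11.5  26.  ]
h1.png [ 3.25  0.75  1.   11.75 26.  ]
h2.png [ 1.25  0.5  -0.75 13.   28.  ]
h2.png [ 1.25  0.5  -0.5  13.   26.  ]
h2.png [ 1.24  0.5  -0.5  13.   28.  ]
fffffffffffffffffffffffffffffeeda7665555555555555543222222344556
fffffffffffffffffffffffffffec98876555555555555555543221211233444
ffffffffffffffffffffffffffeeb86555555555555555555543222111122122
fffffffffffffffffedcccccba99764444444445555544443322111121111111
ffffffffffffffeedc9654444343333344333334444432211111111111111111
fffffffffffffec9753334555555556777666666654432211111111111111111
ffffffffffeda874211368888888888888877766654443322111111111111111
fffffffeddb95310013689999999888888877654444444433221111111111111
ffffffec97532000135788999999988777766544444444433322111111111111
fffffffd95210001357788899999877765444444444444443332211111111111
ffffeedb73110012466666666666555544434444555554444433221111111111
ecba877543222222334444444444444444444445555555444433322111111222
8655443332222222233333444444444444444545444444444444333222233444
444433332222222333334
[... 513 characters left out ...]
44444445555666655555554444444444444431012345555555
4444455555555555666666777777777665554444444444444310023455555555
5666667777777777888889999999888876554444444444444321234555555555
8888899999999999999aaaaaaaaa999876654444444444444433455555555555
999aaaaa9a99aaaaaaabbbbaaaaaaa9986654444444444444444555555555566
aaaaaaaaaaaaaaaaaabbbbaaaaaaaaa987655444444444445555555555555677
aaaaaaaaaaaaaaaaabbbbaaaaaaaaaa987654444444444444555555555555555
aaaaaaaaaaaaaaabbbbbaaaaaaaaaaa987655455444444444445555555555555
aaaaaaaaaaaaaabbbbaaaaaaaaaaaaa987655544444444444444555555555555
aaaaaaaaaaaaabbbbaaaaaaaaaaaaaa987655544444444444444555555555555
9888888999aabbbbaaaaaaaaaaaaaaa987655554444444444444555555555555
```

```bash
python3 - <<'E'
from h import *
for f in('w4.png','w5.png','h3.png'):
    im=cv2.imread('pics/'+f); h=cv2.cvtColor(im,40)
    print(f,'rows: hue/sat/val at col 258 & wood width')
    for r in list(range(196,240,3))+list(range(270,303,4)): print(r,h[r,258],h[r,250],h[r,266], end=' | ')
    print()
E
```

```text
w4.png rows: hue/sat/val at col 258 & wood width
196 [ 14 126 228] [ 14 127 233] [ 14 126 227] | 199 [ 15 126 228] [ 15 125 232] [ 15 127 227] | 202 [ 15 126 228] [ 14 127 231] [ 14 127 227] | 205 [ 14 127 229] [ 15 127 231] [ 14 127 227] | 208 [ 14 124 228] [ 15 126 229] [ 14 127 227] | 211 [ 11  52 182] [ 14 125 227] [ 14 126 227] | 214 [ 11  29 167] [ 12  74 187] [ 12  97 206] | 217 [  9  29 168] [ 11  35 162] [ 11  62 184] | 220 [ 11  29 168] [ 11  32 161] [ 12  58 181] | 223 [ 11  29 168] [  9  32 161] [ 11  51 179] | 226 [ 14  70 176] [ 14  74 179] [ 15  78 186] | 229 [ 16 107 186] [ 16 104 193] [ 16 104 194] | 232 [ 16 107 186] [ 16 104 193] [ 17 105 195] | 235 [ 16 106 187] [ 17 103 193] [ 16 103 195] | 238 [ 16 106 186] [ 16 104 194] [ 17 105 195] | 270 [ 17  93 244] [ 17  91 249] [ 17  94 235] | 274 [ 17  90 249] [ 17  90 250] [ 17  93 243] | 278 [ 13  32 206] [ 16  75 225] [ 17  86 238] | 282 [ 13  25 212] [ 13  26 208] [ 13  26 205] | 286 [ 13  28 189] [ 14  29 174] [ 11  28 172] | 290 [ 12  29 173] [ 13  28 173] [ 11  28 173] | 294 [ 12  30 172] [ 14  30 172] [ 12  29 17
[... 1804 characters left out ...]
 10  27 140] [ 12  27 162] | 226 [ 14  65 157] [ 14  62 149] [ 14  63 159] | 229 [ 16 106 169] [ 16 103 158] [ 16 105 173] | 232 [ 16 104 171] [ 16 104 159] [ 16 101 174] | 235 [ 16 104 170] [ 16 103 159] [ 16 104 174] | 238 [ 16 103 171] [ 16 104 159] [ 16 103 173] | 270 [ 17  97 220] [ 16  99 212] [ 17  97 219] | 274 [ 17  97 219] [ 17  97 216] [ 17  95 221] | 278 [ 12  42 176] [ 16  86 204] [ 16  92 220] | 282 [ 11  27 182] [ 11  27 182] [ 11  27 179] | 286 [ 13  27 181] [  9  26 183] [ 11  27 182] | 290 [ 12  25 181] [ 11  26 183] [ 13  25 181] | 294 [ 11  27 182] [ 11  26 183] [ 13  27 182] | 298 [ 13  27 181] [ 10  25 183] [ 12  28 183] | 302 [ 12  27 168] [ 14  57 188] [ 16  77 196] |
```

Request:
play_rows(targets=[[-0.7,0.03,-1.22,0,0,0,20],[-0.2,0.01,-0.4,0,0,0,20],[0,0,0,0,0,0,20]])

```text
time_s: 34.28
tcp_pos: [0.5888, -0.167, 0.1468]
ee_rot: [[0.861, 0.102, -0.498], [0.134, -0.991, 0.03], [-0.49, -0.092, -0.867]]
force: [-1.5, -1.0, 2.4]
opening: 0.0257
finger_force: 30.0
```

```bash
python3 ring.py h4.png 0
```

```text
t 34.275 psi -9.7 down,lat,axial mm [ -0.67  -0.87 -39.7 ] depth 24.3 f(tool axes down lat into) [-2.5  1.  -1.4] mom [-0.37 -0.24 -0.1 ] open 0.0257 q6 1.14 axis err deg [ 0.07 -0.52]
[ 1.5  0.7  0.  12.5 26. ]
[ 1.48  0.7   0.   12.5  24.  ]
[ 1.48  0.45  0.   12.75 26.  ]
```

```bash
python3 - <<'E'
from ring import *
s=observe();d=snap('wrist'); R=np.array(s['ee_rot']); Rc=R.T@d['R'].T; tc=R.T@(-d['R'].T@d['t']-s['tcp_pos'])
def old(fn,Q,p):
    u,_,v=np.linalg.svd(np.array(Q));Q=u@v
    e=dict(image=cv2.cvtColor(cv2.imread('pics/'+fn),4),K=d['K'],R=(Q@Rc).T); e['t']=-e['R']@(np.array(p)+Q@tc); return e
L=[('h1.png',.8,[[.867,-.053,-.495],[-.049,-.999,.02],[-.495,.007,-.869]],[.5889,-.1668,.1467]),
 ('h2.png',-44.5,[[.647,.577,-.499],[.675,-.737,.023],[-.354,-.352,-.866]],[.5889,-.1668,.1467]),
 ('h3.png',-18.9,[[.833,.239,-.499],[.291,-.956,.027],[-.471,-.168,-.866]],[.5888,-.167,.1468]),
 ('h4.png',-9.7,[[.861,.102,-.498],[.134,-.991,.03],[-.49,-.092,-.867]],[.5888,-.167,.1468]),
 ('w5.png',-85,[[.112,.858,-.501],[.991,-.132,-.005],[-.07,-.496,-.866]],[.6211,-.1599,.2311])]
for fn,psi,Q,p in L:
    g=gaussian_filter(cv2.normalize(cv2.cvtColor(rectify(old(fn,Q,p),M,YAW),7).astype(float),None,0,255,32),2)
    th=np.radians(np.arange(psi-60,psi+61,8)); r=np.arange(9,17,.5)
    P=map_coordinates(g,[200+10*np.outer(np.sin(th),r),200+10*np.outer(np.cos(th),r)],order=1)
    print(fn,'r 9..16.5'); 
    for t,row in zip(np.degrees(th),P): print('%5.0f'%t,' '.join('%3d'%v for v in row))
E
```

```text
h1.png r 9..16.5
  -59  52  53  59  73  83  81  67  55  49  47  40  29  17   6   3   6
  -51  84 118 157 193 206 190 144  88  54  40  32  26  17   8   4   6
  -43 156 189 210 214 199 167 120  74  44  30  23  19  12   5   4   7
  -35 201 215 219 213 190 147  93  54  34  25  20  15   7   4   3   2
  -27 219 223 223 219 203 169 118  68  37  22  17  14   8   4   2   2
  -19 225 238 238 231 218 200 171 134  95  60  32  14   5   4   7  11
  -11 232 248 246 237 232 229 223 207 172 118  66  34  25  31  44  54
   -3 183 197 205 214 225 231 234 236 235 231 215 181 132  87  66  58
    5  69  80  97 117 133 145 165 193 215 212 179 124  77  57  58  58
   13  55  70  85  95  99 102 109 117 119 100  70  48  43  49  54  53
   21  78  88  95  99  99  97  94  81  60  40  29  29  31  27  19  11
   29  92  95  99  99  99  97  91  78  56  35  26  27  30  27  17  10
   37  79  85  91  96  97  96  93  84  65  45  32  27  25  24  27  38
   45  57  62  72  83  93 101 104 102  93  76  57  40  36  42  49  55
   53  43  44  46  52  61  71  80  88  94  92  81  63  45  40  45  52
   61  41  41  42  43  43  42  44
[... 3884 characters left out ...]

  -97 169 189 199 204 207 208 209 209 207 205 197 184 165 143 127 125
  -89 141 169 190 201 210 215 221 227 233 235 232 224 211 194 177 162
  -81 119 154 183 198 211 222 234 244 251 253 252 247 238 223 206 188
  -73 119 156 184 201 214 223 233 240 244 242 235 224 208 186 163 145
  -65 142 173 191 202 208 212 213 214 213 210 204 192 175 148 125 115
  -57 159 184 198 205 208 209 208 209 208 205 197 184 162 136 118 112
  -49 163 185 200 207 211 212 212 211 209 204 195 178 154 128 113 113
  -41 169 192 209 223 231 236 239 237 232 224 212 198 179 158 137 129
  -33 188 210 228 241 247 248 246 241 234 228 225 222 217 202 180 161
  -25 202 218 229 236 235 231 225 220 218 217 217 213 202 180 156 142
```

Request:
play_rows(targets=[[0,0,0,-0.5,0,-0.9,20],[0,0,0,-0.5,0,-0.9,20],[0,0,0,0,0,0,20]])

```text
time_s: 34.75
tcp_pos: [0.5887, -0.167, 0.1468]
ee_rot: [[0.863, 0.101, -0.496], [0.133, -0.991, 0.029], [-0.488, -0.091, -0.868]]
force: [1.3, -1.1, 9.3]
opening: 0.026
finger_force: 30.0
```

```bash
python3 st.py
```

```text
t 34.75 psi -9.7 down,lat,axial mm [ -0.69  -0.92 -39.63] depth 24.4 f(tool axes down lat into) [-3.5  1.1 -8.7] mom [-0.24 -0.59 -0.08] open 0.026 q6 1.14 axis err deg [ 0.23 -0.49]
```

Request:
play_rows(targets=[[-0.5,0.02,-0.87,0,0,0,20],[-0.5,0.02,-0.87,0,0,0,20],[0,0,0,0,0,0,20]])

```text
time_s: 35.12
tcp_pos: [0.5886, -0.167, 0.1467]
ee_rot: [[0.868, -0.052, -0.495], [-0.043, -0.999, 0.029], [-0.495, -0.004, -0.869]]
force: [0.9, -1.1, 10.0]
opening: 0.0258
finger_force: 30.0
```

```bash
python3 ring.py h5.png 0
```

```text
t 35.125 psi 0.4 down,lat,axial mm [ -0.78  -0.93 -39.55] depth 24.4 f(tool axes down lat into) [-4.1  1.1 -9.1] mom [-0.2  -0.65 -0.05] open 0.0258 q6 1.31 axis err deg [ 0.31 -0.48]
[ 2.69 -0.3  -0.5  13.5  24.  ]
[ 2.66 -0.3  -0.5  13.5  22.  ]
[ 2.65 -0.05 -0.5  13.25 24.  ]
```

Request:
play_rows(targets=[[-0.5,0.02,-0.87,0,0,0,20],[-0.5,0.02,-0.87,0,0,0,20],[0,0,0,0,0,0,20]])

```text
time_s: 35.55
tcp_pos: [0.5886, -0.1669, 0.1468]
ee_rot: [[0.846, -0.202, -0.493], [-0.217, -0.976, 0.028], [-0.487, 0.083, -0.869]]
force: [0.8, -0.4, 9.8]
opening: 0.026
finger_force: 30.0
```

```bash
python3 ring.py h6.png 10
```

```text
t 35.55 psi 10.5 down,lat,axial mm [ -0.83  -1.   -39.58] depth 24.4 f(tool axes down lat into) [-4.2  0.4 -8.9] mom [-0.16 -0.78  0.05] open 0.026 q6 1.49 axis err deg [ 0.4  -0.46]
[ 2.85 -0.3  -0.5  13.5  26.  ]
[ 2.82 -0.3  -0.5  13.5  28.  ]
[ 2.81 -0.3  -0.5  13.5  24.  ]
```

Request:
play_rows(targets=[[-0.5,0.02,-0.87,0,0,0,20],[0,0,0,0,0,0,20]])

```text
time_s: 35.85
tcp_pos: [0.5887, -0.1668, 0.1468]
ee_rot: [[0.826, -0.275, -0.492], [-0.301, -0.953, 0.028], [-0.477, 0.125, -0.87]]
force: [1.5, -0.8, 9.7]
opening: 0.026
finger_force: 30.0
```

```bash
python3 - <<'E'
from ring import *
s=observe()
F=face(YAW)
for i in range(6):
    d=snap('wrist'); s=observe(); print((F.T@s['moment']).round(3),s['time_s'])
st(); print(ring(d,(-.3,-.5),-40,70)[0])
E
```

```text
[-0.103 -0.633 -0.021] 35.9
[-0.014 -0.719 -0.045] 35.95
[-0.086 -0.632 -0.03 ] 36.0
[-0.056 -0.627 -0.013] 36.05
[-0.082 -0.708 -0.037] 36.1
[-0.06  -0.717 -0.009] 36.15
t 36.15 psi 15.4 down,lat,axial mm [ -0.76  -1.06 -39.58] depth 24.4 f(tool axes down lat into) [-3.8  0.5 -9.3] mom [-0.06 -0.72 -0.01] open 0.0262 q6 1.57 axis err deg [ 0.45 -0.45]
(np.float64(2.4514356166061924), np.float64(-0.30000000000000004), np.float64(-0.5), np.float64(13.5), 26)
```

Request:
play_rows(targets=[[0.9,-0.03,1.56,0,0,0,20],[0.9,-0.03,1.56,0,0,0,20],[0.9,-0.03,1.56,0,0,0,20],[0.9,-0.03,1.56,0,0,0,20],[0,0,0,0,0,0,20]])

```text
time_s: 36.78
tcp_pos: [0.5889, -0.167, 0.1466]
ee_rot: [[0.825, 0.264, -0.499], [0.321, -0.947, 0.029], [-0.465, -0.184, -0.866]]
force: [2.3, -1.3, 9.7]
opening: 0.0263
finger_force: 30.0
```

```bash
python3 ring.py h7.png -10
```

```text
t 36.775 psi -20.7 down,lat,axial mm [ -0.53  -0.87 -39.59] depth 24.4 f(tool axes down lat into) [-2.8  1.2 -9.5] mom [-0.3  -0.38  0.01] open 0.0263 q6 0.94 axis err deg [ 0.01 -0.49]
[ 1.48  0.2  -0.25 13.   56.  ]
[ 1.48  0.7  -0.25 12.75 56.  ]
[ 1.47 -0.05 -0.25 13.25 56.  ]
```

Request:
play_rows(targets=[[-0.9,0.03,-1.56,1,0,1.7,20],[-0.9,0.03,-1.56,0,0,0,20],[-0.9,0.03,-1.56,0,0,0,20],[-0.9,0.03,-1.56,0,0,0,20],[0,0,0,0,0,0,20]])

```text
time_s: 37.45
tcp_pos: [0.5887, -0.1669, 0.1468]
ee_rot: [[0.825, -0.273, -0.495], [-0.299, -0.954, 0.029], [-0.48, 0.124, -0.869]]
force: [-1.7, -2.1, 4.3]
opening: 0.0259
finger_force: 30.0
```

```bash
python3 ring.py h8.png 15
```

```text
t 37.45 psi 15.4 down,lat,axial mm [ -0.78  -1.03 -39.68] depth 24.3 f(tool axes down lat into) [-3.5  2.1 -2.9] mom [-0.39 -0.65 -0.03] open 0.0259 q6 1.57 axis err deg [ 0.29 -0.48]
[ 2.44  0.45 -0.25 13.    0.  ]
[ 2.43  0.2  -0.25 13.25  2.  ]
[ 2.43  0.45 -0.25 13.    2.  ]
```

Request:
play_rows(targets=[[-0.5,0.02,-0.87,0,0,0,20],[0,0,0,0,0,0,20]])

```text
time_s: 37.75
tcp_pos: [0.5887, -0.1668, 0.1469]
ee_rot: [[0.799, -0.343, -0.494], [-0.38, -0.925, 0.028], [-0.467, 0.165, -0.869]]
force: [-3.8, -1.3, 5.1]
opening: 0.0257
finger_force: 30.0
```

```bash
python3 ring.py h9.png 20
```

```text
t 37.75 psi 20.3 down,lat,axial mm [ -0.78  -1.04 -39.71] depth 24.3 f(tool axes down lat into) [-5.8  1.4 -2.5] mom [-0.39 -0.97 -0.05] open 0.0257 q6 1.66 axis err deg [ 0.33 -0.46]
[ 2.66 -0.05 -0.25 13.25  4.  ]
[ 2.66 -0.3  -0.25 13.5   4.  ]
[ 2.63  0.2  -0.25 13.    2.  ]
```

The ring phases now make sense. The screw sits at phase 26° against its stop: turning forward it stays blocked while the key rides over, and turning back it moves. I backed it off about 30° to check, so now I drive it forward to the stop again.

Request:
play_rows(targets=[[-0.5,0.02,-0.87,0,0,0,20],[-0.5,0.02,-0.87,0,0,0,20],[-0.5,0.02,-0.87,0,0,0,20],[-0.5,0.02,-0.87,0,0,0,20],[0,0,0,0,0,0,20]])

```text
time_s: 38.42
tcp_pos: [0.5886, -0.1667, 0.1469]
ee_rot: [[0.634, -0.597, -0.492], [-0.674, -0.738, 0.026], [-0.379, 0.315, -0.87]]
force: [-3.7, -0.4, 6.2]
opening: 0.0255
finger_force: 30.0
```

```bash
python3 ring.py h10.png 30
```

```text
t 38.425 psi 40.4 down,lat,axial mm [ -0.87  -1.19 -39.68] depth 24.3 f(tool axes down lat into) [-6.2  0.5 -3.5] mom [-0.22 -1.08 -0.07] open 0.0255 q6 2.01 axis err deg [ 0.47 -0.35]
[ 3.04  0.2  -0.5  13.25 26.  ]
[ 3.04  0.45 -0.25 13.   24.  ]
[ 3.04 -0.05 -0.5  13.25 24.  ]
```

Request:
play_rows(targets=[[-0.5,0.02,-0.87,0,0,0,20],[0,0,0,0,0,0,20]])

```text
time_s: 38.72
tcp_pos: [0.5886, -0.1666, 0.1469]
ee_rot: [[0.58, -0.65, -0.492], [-0.736, -0.676, 0.026], [-0.349, 0.347, -0.87]]
force: [-3.7, -1.0, 6.0]
opening: 0.0257
finger_force: 30.0
```

```bash
python3 ring.py h11.png 30
```

```text
t 38.725 psi 45.4 down,lat,axial mm [ -0.89  -1.25 -39.68] depth 24.3 f(tool axes down lat into) [-6.1  1.2 -3.4] mom [-0.17 -1.17 -0.1 ] open 0.0257 q6 2.1 axis err deg [ 0.5  -0.31]
[ 3.09 -0.05 -0.5  13.25 28.  ]
[ 3.09  0.2  -0.25 13.   28.  ]
[ 3.09 -0.05 -0.25 13.25 26.  ]
```

Request:
play_rows(targets=[[-0.4,0.02,-0.7,0,0,0,20],[0,0,0,0,0,0,20]])

```text
time_s: 39.02
tcp_pos: [0.5886, -0.1666, 0.1469]
ee_rot: [[0.533, -0.689, -0.492], [-0.782, -0.623, 0.025], [-0.324, 0.371, -0.87]]
force: [-4.4, -0.8, 6.4]
opening: 0.0258
finger_force: 30.0
```

```bash
python3 ring.py h12.png 30
```

```text
t 39.025 psi 49.4 down,lat,axial mm [ -0.89  -1.28 -39.67] depth 24.3 f(tool axes down lat into) [-6.9  1.  -3.4] mom [-0.16 -1.14 -0.09] open 0.0258 q6 2.17 axis err deg [ 0.49 -0.29]
[ 2.59  0.45  0.   12.75 30.  ]
[ 2.59  0.45  0.   12.75 28.  ]
[ 2.57  0.2  -0.25 13.   30.  ]
```

Request:
play_rows(targets=[[0.5,-0.02,0.87,0,0,0,20],[0.5,-0.02,0.87,0,0,0,20],[0.5,-0.02,0.87,0,0,0,20],[0.3,-0.02,0.52,1,0,1.7,20],[0,0,0,0,0,0,20]])

```text
time_s: 39.7
tcp_pos: [0.5895, -0.1667, 0.1476]
ee_rot: [[0.718, -0.49, -0.493], [-0.551, -0.834, 0.028], [-0.425, 0.252, -0.869]]
force: [-3.8, -2.2, 0.5]
opening: 0.026
finger_force: 30.0
```

```bash
python3 ring.py h13.png 20
```

```text
t 39.7 psi 31.4 down,lat,axial mm [ -0.46  -1.24 -40.71] depth 23.3 f(tool axes down lat into) [-3.5  2.4  1.5] mom [-0.36 -0.64 -0.04] open 0.026 q6 1.85 axis err deg [ 0.39 -0.43]
[ 3.67 -0.05 -0.5  13.25 28.  ]
[ 3.67  0.7  -0.25 12.75 28.  ]
[ 3.65  0.45 -0.25 13.   28.  ]
```

Request:
play_rows(targets=[[0,0,0,1,-0.4,2.9,20],[0,0,0,2,0,3.5,20],[0,0,0,3,0,5.2,20],[0,0,0,4,0,7,20],[0,0,0,5,0,9,20],[0,0,0,8,0,14,20],[0,0,0,10,0,17.3,20],[0,0,0,5,0,9,20],[0,0,0,0,0,0,20]])

```text
time_s: 40.88
tcp_pos: [0.6289, -0.1672, 0.2175]
ee_rot: [[0.719, -0.493, -0.49], [-0.553, -0.833, 0.027], [-0.421, 0.252, -0.871]]
force: [-0.1, -0.1, -1.0]
opening: 0.0258
finger_force: 30.0
```

```bash
python3 st.py; python3 - <<'E'
from ring import *
d=snap('wrist','e1.png'); a,b=d,None
for r in ring(d,(0,-.3),-180,180)[:2]: print(np.round(r,2))
plan(downR(np.radians(72.1)),[.5486,.2989,.22])
h=cv2.cvtColor(cv2.cvtColor(d['image'],4),40)
print('wood/shaft rows', [int(v) for v in h[200:240:3,258,1]],[int(v) for v in h[270:304:4,258,1]])
E
```

```text
t 40.875 psi 31.5 down,lat,axial mm [  -1.25   -2.33 -120.96] depth -57.0 f(tool axes down lat into) [0.4 0.1 0.9] mom [ 0.1   0.34 -0.07] open 0.0258 q6 1.85 axis err deg [ 0.63 -0.38]
[ 4.54  0.25 -0.05 13.   26.  ]
[ 4.51  0.25 -0.05 13.   24.  ]
rot units [ 5.21 -4.38 20.69]
shift mm [-79.8 466.1   3.4]
wood/shaft rows [31, 24, 13, 21, 28, 29, 30, 28, 29, 94, 107, 107, 103, 106] [105, 103, 45, 29, 30, 23, 23, 23, 23]
```

Request:
play_rows(targets=[[0.43,-0.36,1.72,-2,36,5,20],[0.43,-0.36,1.72,-7,40,5,20],[0.43,-0.36,1.72,-7,40,0,20],[0.43,-0.36,1.72,-7,40,0,20],[0.43,-0.36,1.72,-7,40,0,20],[0.43,-0.36,1.72,-7,40,0,20],[0.43,-0.36,1.72,-7,40,0,20],[0.43,-0.36,1.72,-7,40,0,20],[0.43,-0.36,1.72,-7,40,0,20],[0.43,-0.36,1.72,-7,40,0,20]])

```text
time_s: 42.18
tcp_pos: [0.562, 0.2301, 0.2257]
ee_rot: [[0.571, 0.817, -0.076], [0.815, -0.576, -0.07], [-0.101, -0.022, -0.995]]
force: [0.4, 0.1, -1.7]
opening: 0.0262
finger_force: 30.0
```

Request:
play_rows(targets=[[0.43,-0.36,1.72,-7,40,0,20],[0.43,-0.36,1.72,-7,30,0,20],[0,0,0,0,0,0,20],[0,0,0,0,0,0,20]])

```text
time_s: 42.68
tcp_pos: [0.5487, 0.2981, 0.2258]
ee_rot: [[0.314, 0.949, -0.002], [0.949, -0.314, -0.008], [-0.009, 0.0, -1.0]]
force: [0.9, -0.0, -1.4]
opening: 0.0263
finger_force: 30.0
```

```bash
python3 - <<'E'
from h import *
s=observe(); print(s['time_s'],s['qpos'].round(2) if hasattr(s['qpos'],'round') else s['qpos'],s['force'],s['opening']); plan(downR(np.radians(72.1)),[.5486,.2989,.165])
E
```

```text
42.675 [ 0.42  0.2   1.41 -0.01  1.54  0.74] [ 0.85121777 -0.04969746 -1.36075699] 0.026276843283670127
rot units [ 0.1  -0.03  0.08]
shift mm [ -0.1   0.8 -60.8]
```

Request:
play_rows(targets=[[0.1,0,0.08,0,0.8,-30,20],[0,0,0,0,0,-30,20],[0,0,0,0,0,0,20]])

```text
time_s: 43.05
tcp_pos: [0.5474, 0.2975, 0.1627]
ee_rot: [[0.308, 0.951, -0.008], [0.951, -0.308, -0.002], [-0.004, -0.007, -1.0]]
force: [0.6, -1.3, -0.5]
opening: 0.0259
finger_force: 30.0
```

```bash
python3 - <<'E'
from h import *
s=observe(); print(s['time_s'],s['tcp_pos'])
d=snap('wrist','p1.png'); h=cv2.cvtColor(cv2.cvtColor(d['image'],4),40)
print('hole pred',px(d,[.5486,.2989,.06]))
for r in range(180,234,2): print(r,''.join('#' if v[1]<92 and v[2]>120 else ('o' if v[2]<120 else '.') for v in h[r,230:285]))
E
```

```text
43.05 [0.5473704  0.29753055 0.16269112]
hole pred [258. 199.]
180 .......................................................
182 .......................................................
184 .......................................................
186 .......................................................
188 .......................................................
190 .............................ooo.......................
192 .....................ooooooooooooooo...................
194 ...................oooooooooooooooooo..................
196 ..................oooooooooooooooooooo.................
198 .................................oooo..................
200 .......................................................
202 .......................................................
204 .......................................................
206 .......................................................
208 .......................................................
210 .......................................................
212 ......................############.....................
214 .....................#############.....................
216 ....................################...................
218 ...................##################..................
220 ..................####################.................
222 .................#####################.................
224 .................#####################.................
226 ..................####################.................
228 .......................................................
230 .......................................................
232 .......................................................
```

Request:
play_rows(targets=[[0,0,0,1.1,1.3,-18,20],[0,0,0,0,0,-15,20],[0,0,0,0,0,-6,20],[0,0,0,0,0,-6,20],[0,0,0,0,0,0,20]])

```text
time_s: 43.72
tcp_pos: [0.5498, 0.3009, 0.1208]
ee_rot: [[0.305, 0.952, -0.002], [0.952, -0.305, 0.001], [0.001, -0.002, -1.0]]
force: [0.3, 0.4, -1.2]
opening: 0.0258
finger_force: 30.0
```

```bash
python3 - <<'E'
from h import *
s=observe(); print(s['time_s'],s['force'],s['moment']);plan(downR(np.radians(72.1)),[.5486,.2989,.0735])
E
```

```text
43.725 [ 0.32953844  0.35482287 -1.16629829] [-0.07756049 -0.04920326 -0.0007261 ]
rot units [-0.01 -0.02 -0.03]
shift mm [ -1.2  -2.  -47.3]
```

Clear of contact; correct the xy and go down.

Request:
play_rows(targets=[[0,0,0,-1.2,-2,-4,20],[0,0,0,0,0,-8,20],[0,0,0,0,0,-12,20],[0,0,0,0,0,-12,20],[0,0,0,0,0,-5,20],[0,0,0,0,0,0,20]])

```text
time_s: 44.48
tcp_pos: [0.5484, 0.2988, 0.0794]
ee_rot: [[0.305, 0.952, -0.003], [0.952, -0.305, 0.001], [0.0, -0.003, -1.0]]
force: [0.1, -0.1, -1.7]
opening: 0.0258
finger_force: 30.0
```

Request:
play_rows(targets=[[0,0,0,0,0,-3,20],[0,0,0,0,0,-2,20],[0,0,0,0,0,0,20]])

```text
time_s: 44.85
tcp_pos: [0.5488, 0.299, 0.0752]
ee_rot: [[0.305, 0.952, -0.001], [0.952, -0.305, 0.002], [0.001, -0.002, -1.0]]
force: [-0.0, -0.1, -1.3]
opening: 0.0255
finger_force: 30.0
```

```bash
python3 - <<'E'
from h import *
s=observe(); print(s['time_s'],s['force'],s['moment']);plan(downR(np.radians(72.1)),[.5486,.2989,.0735])
E
```

```text
44.85 [-0.01193515 -0.06419928 -1.25269545] [-0.0357941  -0.06299234 -0.02024431]
rot units [-0.02 -0.02 -0.03]
shift mm [-0.2 -0.1 -1.7]
```

Request:
play_rows(targets=[[0,0,0,0,0,-1,20],[0,0,0,0,0,-1,20],[0,0,0,0,0,-0.7,20],[0,0,0,0,0,0,20]])

```text
time_s: 45.35
tcp_pos: [0.5488, 0.299, 0.0727]
ee_rot: [[0.305, 0.952, -0.001], [0.952, -0.305, 0.002], [0.001, -0.002, -1.0]]
force: [-0.1, -0.2, -0.0]
opening: 0.0259
finger_force: 30.0
```

Request:
play_rows(targets=[[0,0,0,0,0,-0.8,20],[0,0,0,0,0,0,20]])

```text
time_s: 45.6
tcp_pos: [0.549, 0.299, 0.0726]
ee_rot: [[0.305, 0.952, -0.001], [0.952, -0.305, 0.002], [0.001, -0.002, -1.0]]
force: [-2.6, -1.1, 5.9]
opening: 0.026
finger_force: 30.0
```

Contact with the caddy top: fully down. Release and retreat upward.

Request:
play_rows(targets=[[0,0,0,0,0,0.8,48],[0,0,0,0,0,0,48],[0,0,0,0,0,0,48],[0,0,0,0,0,0,48],[0,0,0,0,0,20,48],[0,0,0,0,0,50,48],[0,0,0,0,0,60,48],[0,0,0,0,0,40,60],[0,0,0,0,0,0,60]])

```text
time_s: 46.72
tcp_pos: [0.5513, 0.3001, 0.2498]
ee_rot: [[0.305, 0.952, 0.008], [0.952, -0.305, 0.006], [0.008, 0.006, -1.0]]
force: [0.2, 0.3, -0.8]
opening: 0.059
finger_force: 0.0
```

```bash
python3 - <<'E'
from h import *
s=observe(); print(s['time_s'],s['tcp_pos'],s['force'])
rep('wrist','key_grip blade_mid awl_mid spool_a_mid',1)
rep('top','key_grip gauge_post gauge_pivot spool_b_mid jar_mid awl_mid blade_mid mug_mid tin_mid',3)
d=snap('wrist'); N=600; c=np.array([.5495,.3005,.104]); u=((np.arange(N)+.5)/10-30)/1000
X=np.zeros((N,N,3))+c; X[...,0]+=u[None,:]; X[...,1]-=u[:,None]
p=(X@d['R'].T+d['t'])@d['K'].T; p=(p[...,:2]/p[...,2:]).astype(np.float32)
a=cv2.remap(d['image'],p,None,cv2.INTER_CUBIC).astype(int)
for th in (210,225):
    mk=((a[...,0]>th)&(a[...,1]>th-25)).astype(np.uint8); mk=cv2.morphologyEx(mk,cv2.MORPH_CLOSE,np.ones((60,60)))
    nl,lb,st,ce=cv2.connectedComponentsWithStats(mk); k=max(range(1,nl),key=lambda i:st[i,4]); q=cv2.minAreaRect(np.argwhere(lb==k)[:,::-1].astype(np.float32)); print(q,c[0]+(q[0][0]-300)/1e4,c[1]-(q[0][1]-300)/1e4)
E
```

```text
46.725 [0.55126321 0.30006233 0.24977653] [ 0.2293242   0.28107431 -0.84401754]
key_grip 0.95 [0.6588 0.2642 0.0726] [368. 184.]
blade_mid 0.95 [0.5396 0.2409 0.077 ] [262. 240.]
awl_mid 0.76 [0.5265 0.1837 0.0807] [267. 292.]
spool_a_mid 0.71 [0.4625 0.2431 0.0165] [201. 238.]
key_grip 0.75 [ 0.546  -0.1636  0.1496] [325. 196.]
key_grip 0.48 [0.6553 0.2619 0.0731] [176. 173.]
gauge_post 0.76 [ 0.5475 -0.2267  0.145 ] [347. 195.]
gauge_pivot 0.82 [ 0.5488 -0.1638  0.1465] [325. 195.]
spool_b_mid 0.63 [ 0.5922 -0.0742  0.0175] [289. 192.]
jar_mid 0.74 [0.5711 0.0043 0.0274] [264. 199.]
awl_mid 0.39 [0.525  0.1781 0.0784] [205. 214.]
blade_mid 0.49 [0.5401 0.2407 0.078 ] [184. 210.]
mug_mid 0.8 [0.4668 0.4807 0.0404] [105. 241.]
tin_mid 0.67 [ 0.5564 -0.1659  0.0942] [323. 197.]
tin_mid 0.62 [ 0.4852 -0.505   0.0136] [432. 219.]
((308.4947509765625, 318.354248046875), (261.97705078125, 266.5773620605469), 16.731487274169922) 0.5503494750976562 0.2986645751953125
((307.3347473144531, 318.6751708984375), (251.51780700683594, 258.1976013183594), 17.07847023010254) 0.5502334747314453 0.29863248291015626
```

```bash
python3 -c "
from workcell import *
print(hand_in())"
```

```text
the job is handed in; nothing more can be done
None
```

The job is handed in at about 47 s: the gauge is swung out to about 1.44 rad, the screw is turned to its stop over four holds, with the key left seated between them, and the key is back upright and fully down in its own caddy hole. While checking the stop I let the key slip past it and backed the screw off about 30° before retightening, and I judged the stop from camera views of the screw because the torque reading was too small to show it.

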